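Kit the controller parts into their nests

ROBOT

A 6-joint arm with a two-finger parallel gripper is mounted at the origin on the work surface. World frame = base frame: x ahead of the robot, y to its left, z up, the work surface at z = 0. Lengths are in m, angles in degrees, forces in N, time in s.
With the tool pointing down it reaches from about 0.4 to 0.825 m from the base axis. Payload 7 kg.
Tool frame: the origin (TCP) lies between the finger pads; the fingertips stand 14 mm ahead of it and the grasp point (between the pads) lies 5 mm behind it (r.tips_ahead is the distance from the TCP to the fingertips, in m); z points along the fingers, y is the direction in which the jaws open and shut (so a half turn about z gives the same grasp; the last joint's range is limited). The gripper opens to 88 mm and grips with 3 to 60 N. Pads are 19 mm wide; open, the fingers measure 130 mm over their backs; the gripper's body (78 mm by 193 mm) begins 47 mm behind the grasp point.
Start: joints at [-54.712, 20.546, 0.682, 0, -70.136, -16.507], TCP at [0.217, -0.639, 0.202] pointing down, gripper open.
Joint ranges: [-176.03, 176.03], [-82.01, 121.73], [-58.28, 71.71], [-173.87, 95.51], [-174.79, -0.11], [-173.66, 173.66]. Speed limits (degrees/s): [136.94, 136.94, 172.46, 180, 180, 180].

INTERFACE

Orientations are given as [roll, pitch, yaw] about the fixed x, y, z axes, in that order (R = Rz(yaw) Ry(pitch) Rx(roll)).
In Python, from plant import r gives the robot as it stands.
- The arm moves only by the tool apply_moves, never from a script. Its arguments are lists of equal length, an entry for each row: "slide": the shift along the tool's x, y, z as a fraction of full scale, a list of three; "turn": the turn, a rotation vector about the tool's x, y, z as a fraction of full scale, a list of three; "jaw": the closure, from 0 (fully open) to 1 (shut). In form: {"slide": [[dx, dy, dz], ...], "turn": [[wx, wy, wz], ...], "jaw": [jaw, ...]}. A call has 1 to 8 rows; each row shifts and turns the commanded pose from where the row before left it, along the tool's axes as they then stand; what a row does not reach is not made up. Full scale, the value 1, is 0.1 m for a shift and 1.5 rad for a turn. A row lasts 1/10 s, in which the tool goes at most 50 mm and 8.59 degrees, less where a joint would pass 70% of its speed; a pose out of reach is approached as far as the arm can. A call with a number of a shift or a turn outside -1 to 1 is refused whole. A call with a gripper value outside its range is refused whole. The fingers move at their own pace and stop on an object; "newtons" is the grip in N (left out, the last holds). Time passes only in rows, so rows that do not move let the fingers close. It gives the time, the measured TCP pose, the force and the opening at its end, in the units of the state.
- r.get_state(): the state, without advancing time (a new reading comes with each control period).
- r.capture(name): name is "scene" or "side" or "wrist"; returns a dict with "pixels" (420x560x3 uint8, blue, green, red), "depth" (420x560 float32, m along the optical axis (not along the pixel's ray), 0 where there is no reading), "fx", "fy", "cx", "cy" (pixels), "dist_coeffs" ([k1, k2, p1, p2, k3] as OpenCV has them; the pictures are not rectified), "rvec" (rotation vector, rad) and "tvec" (3), from world to camera coordinates, as OpenCV has them. Camera axes: x right, y down, z forward; pixel columns grow to the right and rows downward; lengths in m; the calibration is good to about 2 mm. A picture is of the moment at which its call begins.
- r.close_job(): hands the job in, once; it reports no verdict.
The state is a dict: "time_s": time; "joints": joint angles; "qd": joint speeds; "joint_torque": joint torques, N m; "tcp_pos": TCP position; "eef_rot": TCP orientation; "contact_force": force on the tool from outside, world axes, zero at the start; "moment": the same for the moment, N m; "gripper_width": finger opening in m.
Only numpy, scipy, OpenCV 4.12 (cv2) and the standard library are available. Lean on these libraries where they do the work, as an engineer would, in place of code of your own. Each camera call takes 0.05 s, during which the arm holds its last target.

TASK

Lay out the kit for the next controller: put each of the four loose components into its own nest on the bench - the capacitor in the round nest, the heat sink in the white rectangular nest, and each terminal block in the nest of its own colour. Each must stand upright and lie fully down on the floor of its pocket, inside the rim. Leave the small circuit board and the tape roll where they are.

Things in the scene. Friction and masses are not known exactly. Their poses are not given: they have to be found in the camera images.
- capacitor: Loose. Capacitor: upright black cylinder, diameter 36 mm, height 50 mm, with a bare aluminium disc on top; about 60 g. Origin at the centre of its underside, z up.
- heatsink: Loose. Bare aluminium heat sink with upright fins, 60 (x) by 40 (y) by 34 mm high; the fins run along x and the outer fins form its two long sides, flat and rigid enough to grip over the full height; about 120 g. Origin at the centre of its underside, z up.
- terminal_orange: Loose. Orange terminal block with a row of five steel screws on top, 70 (x) by 24 (y) by 30 mm high, plain upright sides; about 50 g. Origin at the centre of its underside, z up.
- terminal_blue: Loose. Blue terminal block, otherwise the same as the orange one: 70 (x) by 24 (y) by 30 mm high, about 50 g. Origin at the centre of its underside, z up.
- nest_round: Round nest, outer diameter 62 mm, round pocket of diameter 52 mm with a white floor. Fixed to the bench. Grey 5 mm rim all round whose top is 8 mm above the bench; pocket floor 4 mm above the bench. Origin at the centre of its underside, z up, on the pocket's axis.
- nest_heatsink: Rectangular nest with a white floor, 86 (x) by 66 mm (y) outside, pocket 76 (x) by 56 mm (y). Fixed to the bench. Grey 5 mm rim all round whose top is 8 mm above the bench; pocket floor 4 mm above the bench. Origin at the centre of its underside, z up; the heat sink's x axis goes along the nest's x axis, either way round.
- nest_orange: Long rectangular nest with an orange floor, 96 (x) by 50 mm (y) outside, pocket 86 (x) by 40 mm (y). Fixed to the bench. Grey 5 mm rim all round whose top is 8 mm above the bench; pocket floor 4 mm above the bench. Origin at the centre of its underside, z up; the block's x axis goes along the nest's x axis, either way round.
- nest_blue: Long rectangular nest with a blue floor, 96 (x) by 50 mm (y) outside, pocket 86 (x) by 40 mm (y). Fixed to the bench. Grey 5 mm rim all round whose top is 8 mm above the bench; pocket floor 4 mm above the bench. Origin at the centre of its underside, z up; the block's x axis goes along the nest's x axis, either way round.
- board: Bystander, loose: small green circuit board on four brass feet, 64 (x) by 46 (y) by 19 mm high, with a white connector along one end. Origin at the centre of its underside, z up.
- tape: Bystander, loose: roll of amber tape lying flat, diameter 68 mm, height 22 mm, hole diameter 52 mm. Origin at the centre of its underside, z up.
Not all that is in view belongs to the job. What is shaped like the nest_heatsink but green, purple or red is not meant.

How it is judged (in metres and radians):
At the end, for the whole second after the job is handed in: Each part rests in its own nest: centre within 12 mm of the nest's centre from above, underside 2 to 6.5 mm above the nest's underside, upright within 0.1 rad, heat sink and blocks along the nest within 0.35 rad (either way). Board and tape within 20 mm of their starts (horizontal distance between capacitor and nest_round below 0.012 m and z of capacitor in the frame of nest_round between 0.002 and 0.0065 m and angle between each of capacitor, heatsink, terminal_orange, terminal_blue's own z axis and vertical below 0.1 rad and linear speed of each of capacitor, heatsink, terminal_orange, terminal_blue below 0.01 m/s and horizontal distance between heatsink and nest_heatsink below 0.012 m and z of heatsink in the frame of nest_heatsink between 0.002 and 0.0065 m and angle between the x axis of heatsink and the x axis of nest_heatsink, either way round below 0.35 rad and horizontal distance between terminal_orange and nest_orange below 0.012 m and z of terminal_orange in the frame of nest_orange between 0.002 and 0.0065 m and angle between the x axis of terminal_orange and the x axis of nest_orange, either way round below 0.35 rad and horizontal distance between terminal_blue and nest_blue below 0.012 m and z of terminal_blue in the frame of nest_blue between 0.002 and 0.0065 m and angle between the x axis of terminal_blue and the x axis of nest_blue, either way round below 0.35 rad and not (distance of board from where it was at the start of the episode above 0.02 m) and not (distance of tape from where it was at the start of the episode above 0.02 m)); the robot touches nothing.
It fails at once if the circuit board is moved more than 20 mm (distance of board from where it was at the start of the episode above 0.02 m).
It fails at once if the tape roll is moved more than 20 mm (distance of tape from where it was at the start of the episode above 0.02 m).
It also fails if it takes over 112 s, if anything falls off the work surface, if the arm or the gripper's body presses on something with over 40 N, if the wrist force passes 120 N, or if a joint passes its speed limit or range.

## Working session

There is one attempt and no reset: what is moved stays moved. The work goes in short steps, Python scripts to look and compute and a tool call to move; the robot and the scene stay as the last step left them, time stands still between calls to the robot, and variables do not carry over. Pictures are saved under pics/ and viewed, and the job is handed in when it is done.

Besides the shell and the picture viewer there is one more tool, called after "Request:" as name(argument=value, ...), one argument or row to a line, values as JSON. apply_moves: Moves the arm, as the interface text tells. Shift numbers are shares of 0.1 m and turn numbers shares of 1.5 rad, none past 1 either way. Its arguments: {"type":"object","properties":{"slide":{"type":"array"},"turn":{"type":"array"},"jaw":{"type":"array"},"newtons":{"type":"number"}},"required":["slide","turn","jaw"]}

```bash
ls; mkdir -p pics; python3 - <<'E'
from plant import r
import cv2,numpy as np,pickle
print(r.get_state())
d={}
for n in("scene","side","wrist"):
    c=r.capture(n); d[n]=c; cv2.imwrite(f"pics/{n}0.png",c["pixels"]); print(n,c["fx"],c["fy"],c["cx"],c["cy"],c["dist_coeffs"],c["rvec"],c["tvec"])
pickle.dump(d,open("cap0.pkl","wb"))
E
```

```text
pics
{'time_s': 0.0, 'joints': array([-5.47111706e+01,  2.05904797e+01,  6.32021736e-01, -1.98835371e-02,
       -7.01348747e+01, -1.65063187e+01]), 'qd': array([ 0.03421579,  0.04454284, -0.03033679,  0.081219  , -0.02863441,
       -0.0311751 ]), 'joint_torque': array([ 2.63577949e-04, -5.82722068e+01,  2.93049306e+01,  6.99683994e+00,
        6.93411188e-03, -1.94066815e-04]), 'tcp_pos': array([ 0.21712023, -0.63855613,  0.20072094]), 'eef_rot': array([ 1.79905203e+02, -8.59895654e-03, -1.61224254e+02]), 'contact_force': array([ 0.11751331, -0.10651251, -0.63075588]), 'moment': array([0.03261581, 0.04407745, 0.01899894]), 'gripper_width': 0.08808829198164746}
scene 497.9426148269613 497.9426148269613 277.96429982931147 218.61557763264804 [-0.05994195  0.          0.          0.          0.        ] [ 1.60382135  1.65504436 -0.90892934] [ 0.01676569 -0.28030081  1.83464576]
side 496.7648385192675 496.7648385192675 277.07321890162785 202.4314567392041 [-0.04848389  0.          0.          0.          0.        ] [ 0.13623998 -2.92273411  1.09412518] [0.55817829 0.04727158 1.23861602]
wrist 297.9873320884228 297.9873320884228 282.1089956085475 211.10246488259756 [-0.03834021  0.          0.          0.          0.        ] [-1.72038478 -2.40173127 -0.35181914] [ 0.67296504 -0.03510108  0.39063146]
```

View pics/scene0.png

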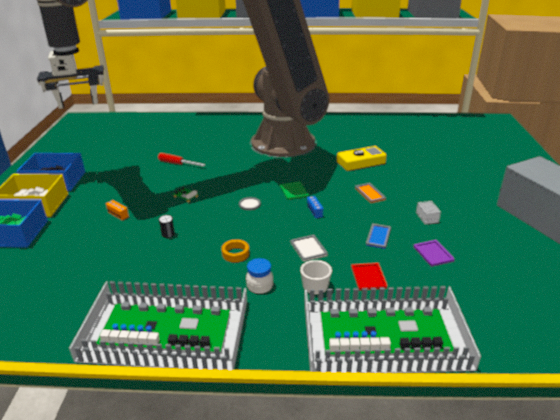

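View pics/side0.png

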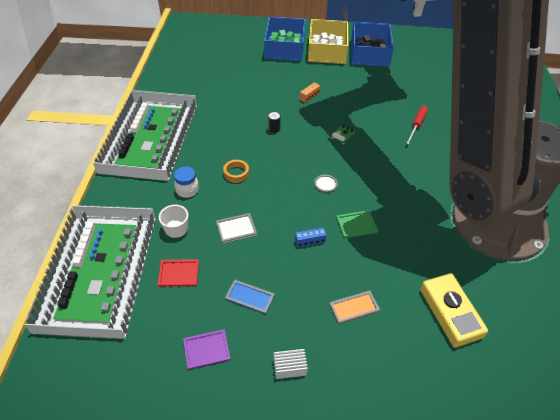

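View pics/wrist0.png

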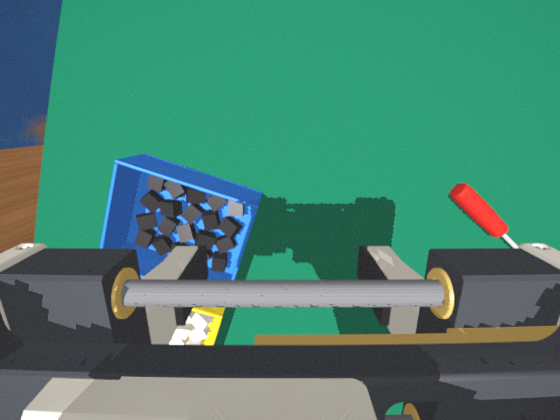

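```bash
cat > h.py <<'E'
import cv2,numpy as np
def K(c): return np.array([[c["fx"],0,c["cx"]],[0,c["fy"],c["cy"]],[0,0,1]])
def ext(c):
    R=cv2.Rodrigues(np.array(c["rvec"],float))[0]; return R,np.array(c["tvec"],float).ravel()
def rays(c,uv):
    uv=np.asarray(uv,float).reshape(-1,1,2)
    n=cv2.undistortPoints(uv,K(c),np.array(c["dist_coeffs"])).reshape(-1,2)
    return np.c_[n,np.ones(len(n))]
def onplane(c,uv,z):
    R,t=ext(c); d=rays(c,uv)@R; o=-R.T@t
    s=(z-o[2])/d[:,2]; return (o+d*s[:,None])[:,:2]
def cloud(c):
    h,w=c["depth"].shape
    u,v=np.meshgrid(np.arange(w),np.arange(h))
    n=rays(c,np.c_[u.ravel(),v.ravel()].astype(float))
    R,t=ext(c); P=(n*c["depth"].reshape(-1,1)-t)@R
    P[c["depth"].ravel()==0]=np.nan
    return P.reshape(h,w,3)
def rect(P):
    (cx,cy),(w,h),a=cv2.minAreaRect(np.asarray(P,np.float32)*1000)
    if w<h: w,h,a=h,w,a+90
    return np.round([cx,cy,w,h,(a+90)%180-90],1)
def proj(c,P):
    return cv2.projectPoints(np.asarray(P,float).reshape(-1,1,3),np.array(c["rvec"],float),np.array(c["tvec"],float),K(c),np.array(c["dist_coeffs"]))[0].reshape(-1,2)
E
python3 - <<'E'
import pickle,cv2,numpy as np
from h import *
d=pickle.load(open("cap0.pkl","rb"))
c=d["side"];P=cloud(c)
print("bench z",[np.round(P[y,x],4) for x,y in [(400,200),(300,280),(210,120),(440,380)]])
for nm,(x,y,w,h) in dict(orT=(295,78,30,28),cap=(262,108,26,28),tape=(218,156,36,30),board=(325,118,34,30),round=(310,172,34,24),white=(212,210,50,34),blT=(290,224,40,26),blN=(220,278,58,38),orN=(325,286,60,38),hs=(268,342,44,40)).items():
    q=P[y:y+h,x:x+w].reshape(-1,3);q=q[~np.isnan(q[:,0])]
    zs=q[:,2]; 
    zm=np.percentile(zs,97); hi=q[zs>max(0.003,zm-0.006)]
    print(nm,"z95 %.4f min %.4f"%(zm,zs.min()),len(hi),rect(hi[:,:2]))
im=c["pixels"]
cv2.imwrite("pics/s_a.png",cv2.resize(im[70:250,200:400],None,fx=4,fy=3.3,interpolation=cv2.INTER_CUBIC)[:600])
cv2.imwrite("pics/s_b.png",cv2.resize(im[200:390,200:400],None,fx=4,fy=3.1,interpolation=cv2.INTER_CUBIC)[:600])
E
```

```text
bench z [array([ 0.2449, -0.0483, -0.0018]), array([ 0.4892,  0.2171, -0.0031]), array([ 0.7886, -0.3104,  0.001 ]), array([0.2   , 0.4248, 0.0008])]
orT z95 0.0304 min -0.0074 120 [ 500.2 -460.8   70.5   28.2   55. ]
cap z95 0.0508 min -0.0081 92 [ 594.5 -290.    35.3   35.2   37.6]
tape z95 0.0228 min -0.0068 186 [678.2 -97.   68.   66.3  78.9]
board z95 0.0171 min -0.0063 111 [ 396.3 -278.9   64.4   44.    58.5]
round z95 0.0083 min -0.0069 255 [434.  -83.2  81.   69.2   0.7]
white z95 0.0090 min -0.0075 613 [653.7  82.3 122.2 102.5   5.7]
blT z95 0.0318 min -0.0055 259 [471.4 108.3  71.1  29.1  13.1]
blN z95 0.0087 min -0.0060 747 [598.5 273.4 123.5  91.8   5.2]
orN z95 0.0085 min -0.0064 686 [369.4 272.7 118.   90.4   6.6]
hs z95 0.0357 min -0.0050 432 [498.1 424.2  58.4  42.5  12.6]
```

View pics/s_a.png

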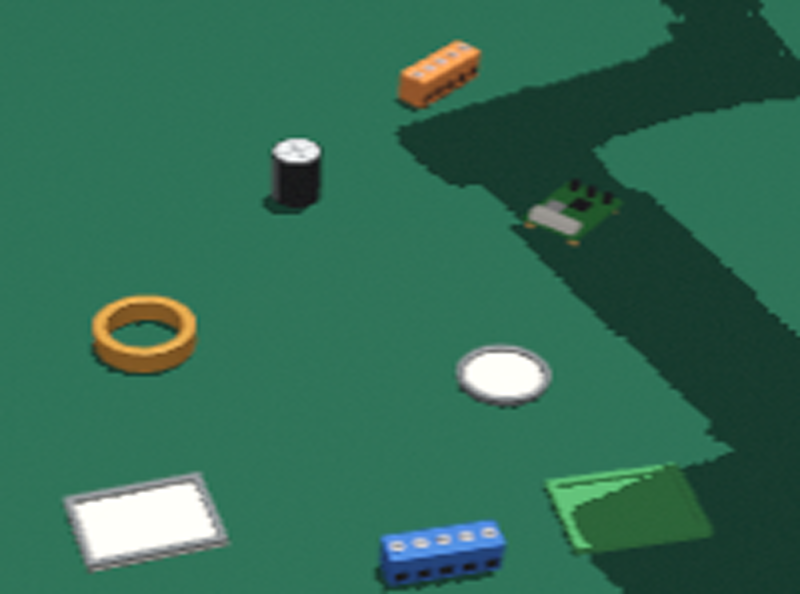

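View pics/s_b.png

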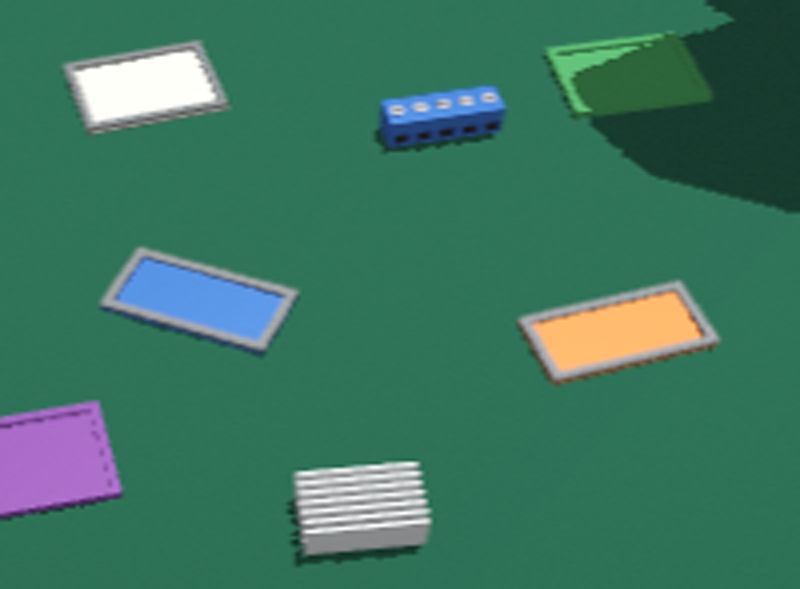

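```bash
python3 - <<'E'
import pickle,cv2,numpy as np
from h import *
d=pickle.load(open("cap0.pkl","rb"))
for cam,boxes in dict(side=dict(round=(308,168,36,30),white=(208,208,56,38),blN=(220,276,60,40),orN=(325,284,60,40)),
  scene=dict(round=(234,192,32,22),white=(284,230,48,34),blN=(358,216,40,36),orN=(350,178,40,30))).items():
  c=d[cam]; im=c["pixels"].astype(int)
  for nm,(x,y,w,h) in boxes.items():
    q=im[y:y+h,x:x+w]; B,G,R=q[...,0],q[...,1],q[...,2]
    outer=((G-np.maximum(B,R))<12)
    if nm in("round","white"): fl=(q.min(2)>200)
    elif nm=="blN": fl=(B-R>70)
    else: fl=(R-B>70)
    for lab,m,z in(("outer",outer,.008),("floor",fl,.004)):
        m=m.astype(np.uint8); n,l,s,_=cv2.connectedComponentsWithStats(m)
        k=1+np.argmax(s[1:,4]); v,u=np.nonzero(l==k)
        uv=np.vstack([np.c_[u+x+a,v+y+b] for a in(-.5,.5) for b in(-.5,.5)])
        print(cam,nm,lab,s[k,4],rect(onplane(c,uv,z)))
for cam in d: R,t=ext(d[cam]); print(cam,-R.T@t)
E
```

```text
side round outer 351 [439.6 -80.2  69.4  63.4 -87.7]
side round floor 202 [439.5 -84.   53.5  47.1   5.8]
side white outer 849 [653.1  90.5  90.9  76.3  22. ]
side white floor 537 [653.9  86.4  79.5  56.9  22.4]
side blN outer 1009 [596.7 276.7 102.3  58.2 -16.6]
side blN floor 603 [597.2 272.7  88.4  41.7 -16.7]
side orN outer 1029 [369.4 279.8 102.1  57.8  23.3]
side orN floor 636 [368.8 276.2  88.3  42.2  23.3]
scene round outer 210 [442.1 -85.1  74.2  62.1   4. ]
scene round floor 101 [432.7 -84.4  48.6  45.6 -89. ]
scene white outer 585 [656.8  87.  100.1  73.5  22.1]
scene white floor 335 [650.   86.5  75.   57.5  21.9]
scene blN outer 462 [601.8 272.2 114.2  55.7 -16.7]
scene blN floor 794 [582.  276.2 183.1 112.5  -5.4]
scene orN outer 346 [374.1 274.8 116.5  63.6  20.4]
scene orN floor 188 [363.2 278.   93.9  46.2  21.9]
scene [1.68831335 0.05776638 0.76878852]
side [0.50105658 0.82433247 0.95780245]
wrist [ 0.14332392 -0.66293877  0.38298487]
```

```bash
cat > g.py <<'E'
import sys,numpy as np
from plant import r
from scipy.spatial.transform import Rotation as Ro
# usage g.py x y z(mm) yaw ; prints turn (units) to do first, then slide in the axes after turning
x,y,z,yaw=map(float,sys.argv[1:5])
s=r.get_state(); R=Ro.from_euler("xyz",s["eef_rot"],degrees=True); T=Ro.from_euler("xyz",[180,0,yaw],degrees=True)
d=np.array([x,y,z])/1000-s["tcp_pos"]
rv=(R.inv()*T).as_rotvec()
print("t %.2f"%s["time_s"],"tcp",np.round(s["tcp_pos"]*1000,1),"rot",np.round(s["eef_rot"],1),"w %.1f"%(s["gripper_width"]*1e3),"F",np.round(s["contact_force"],1))
print("turn total",np.round(rv/1.5,3)," slide total (after turn)",np.round(T.inv().apply(d)/0.1,3), "slide now", np.round(R.inv().apply(d)/0.1,3))
E
python3 g.py 500 -461 150 -125
```

```text
t 0.15 tcp [ 217.2 -638.7  201. ] rot [ 179.9   -0.  -161.2] w 87.3 F [-0.4  0.  -0.2]
turn total [ 0.001  0.    -0.421]  slide total (after turn) [-3.078 -1.298  0.51 ] slide now [-3.25   0.771  0.51 ]
```

Request:
apply_moves(
  slide=[
    [0,0,0],
    [0,0,0],
    [0,0,0],
    [0,0,0],
    [0,0,0],
    [-0.4,-0.17,0],
    [-0.4,-0.17,0],
    [-0.4,-0.17,0],
  ],
  turn=[
    [0,0,-0.09],
    [0,0,-0.09],
    [0,0,-0.09],
    [0,0,-0.09],
    [0,0,-0.06],
    [0,0,0],
    [0,0,0],
    [0,0,0],
  ],
  jaw=[0,0,0,0,0,0,0,0],
  newtons=20,
)

```text
time_s: 0.95
tcp_pos: [0.3287, -0.5694, 0.2013]
eef_rot: [180.0, 0.0, -125.2]
contact_force: [0.4, -0.4, -0.8]
gripper_width: 0.0874
```

Request:
apply_moves(
  slide=[
    [-0.4,-0.17,0],
    [-0.4,-0.17,0],
    [-0.4,-0.17,0],
    [-0.4,-0.17,0.2],
    [-0.28,-0.1,0.3],
    [0,0,0],
    [0,0,0],
  ],
  turn=[
    [0,0,0],
    [0,0,0],
    [0,0,0],
    [0,0,0],
    [0,0,0],
    [0,0,0],
    [0,0,0],
  ],
  jaw=[0,0,0,0,0,0,0],
)

```text
time_s: 1.65
tcp_pos: [0.5001, -0.4605, 0.1504]
eef_rot: [179.9, -0.0, -125.0]
contact_force: [-1.1, -0.4, 0.4]
gripper_width: 0.0877
```

```bash
python3 g.py 500 -461 150 -125; cat > w.py <<'E'
import sys,cv2,pickle
from plant import r
c=r.capture("wrist"); pickle.dump(c,open("w_%s.pkl"%sys.argv[1],"wb")); cv2.imwrite("pics/w_%s.png"%sys.argv[1],c["pixels"])
E
python3 w.py 1
```

```text
t 1.65 tcp [ 500.1 -460.5  150.4] rot [ 179.9   -0.  -125. ] w 87.7 F [-1.1 -0.4  0.4]
turn total [ 0.002 -0.    -0.   ]  slide total (after turn) [ 0.005 -0.002  0.004] slide now [ 0.005 -0.002  0.004]
```

View pics/w_1.png

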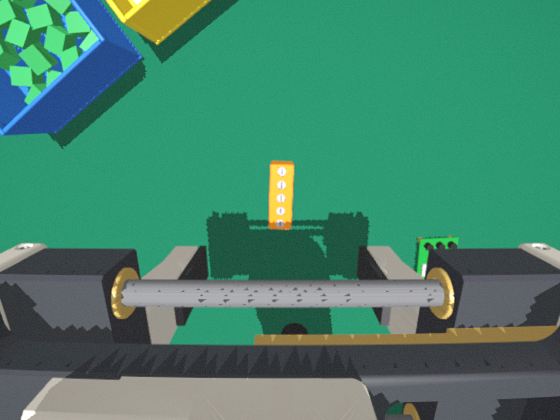

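```bash
python3 - <<'E'
import pickle,numpy as np,cv2
from h import *
c=pickle.load(open("w_1.pkl","rb")); im=c["pixels"].astype(int); B,R=im[...,0],im[...,2]
m=((R-B>80)); m[:150]=0;m[240:]=0; m[:,:250]=0; m[:,310:]=0
v,u=np.nonzero(m); print(u.min(),u.max(),v.min(),v.max()); print(rect(onplane(c,np.c_[u,v],.03)))
E
```

```text
268 293 161 229
[ 498.3 -463.3   73.3   24.7   52.8]
```

Request:
apply_moves(
  slide=[
    [0.02,0,0.3],
    [0,0,0.35],
    [0,0,0.3],
    [0,0,0.2],
    [0,0,0.11],
    [0,0,0],
    [0,0,0],
    [0,0,0],
  ],
  turn=[
    [0,0,0.018],
    [0,0,0],
    [0,0,0],
    [0,0,0],
    [0,0,0],
    [0,0,0],
    [0,0,0],
    [0,0,0],
  ],
  jaw=[0,0,0,0,0,0,1,1],
)

```text
time_s: 2.5
tcp_pos: [0.4997, -0.4638, 0.0275]
eef_rot: [-179.8, 0.0, -126.7]
contact_force: [-0.0, -0.1, -0.8]
gripper_width: 0.0769
```

Request:
apply_moves(
  slide=[
    [0,0,0],
    [0,0,0],
    [0,0,0],
    [0,0,0],
    [0,0,0],
    [0,0,0],
  ],
  turn=[
    [0,0,0],
    [0,0,0],
    [0,0,0],
    [0,0,0],
    [0,0,0],
    [0,0,0],
  ],
  jaw=[1,1,1,1,1,1],
)

```text
time_s: 3.1
tcp_pos: [0.4989, -0.4629, 0.0256]
eef_rot: [180.0, -0.0, -126.7]
contact_force: [-0.5, -0.8, 0.2]
gripper_width: 0.0296
```

Request:
apply_moves(
  slide=[
    [0,0,0],
    [0,0,0],
    [0,0,0],
    [0,0,-0.2],
    [0,0,-0.4],
    [0,0,-0.4],
    [0,0,-0.4],
    [0,0,0],
  ],
  turn=[
    [0,0,0],
    [0,0,0],
    [0,0,0],
    [0,0,0],
    [0,0,0],
    [0,0,0],
    [0,0,0],
    [0,0,0],
  ],
  jaw=[1,1,1,1,1,1,1,1],
)

```text
time_s: 3.9
tcp_pos: [0.5016, -0.4653, 0.1729]
eef_rot: [-179.4, -0.0, -126.6]
contact_force: [-0.7, -0.7, -0.2]
gripper_width: 0.0006
```

```bash
python3 g.py 369 276.5 165 -156.7;python3 w.py 2
```

```text
t 3.90 tcp [ 501.6 -465.3  172.9] rot [-179.4   -0.  -126.6] w 0.6 F [-0.7 -0.7 -0.2]
turn total [-0.007  0.002  0.35 ]  slide total (after turn) [-1.716  7.338  0.079] slide now [-5.163  5.49   0.019]
```

View pics/w_2.png

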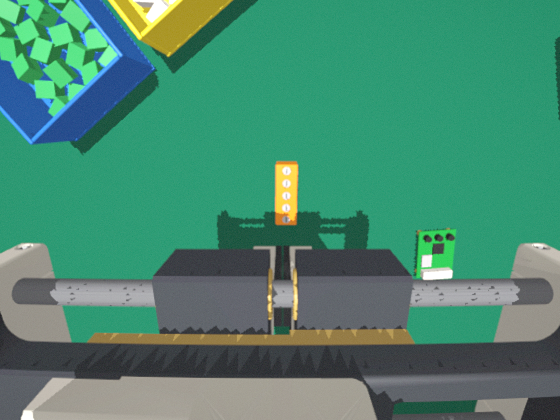

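```bash
python3 - <<'E'
import pickle,numpy as np,cv2
from h import *
from plant import r
for k,t in((1,[.5001,-.4605,.1504]),(2,[.5016,-.4653,.1729])):
    c=pickle.load(open(f"w_{k}.pkl","rb")); im=c["pixels"].astype(int); B,R=im[...,0],im[...,2]
    m=((R-B>80)); m[:150]=0;m[240:]=0; m[:,:250]=0; m[:,310:]=0
    v,u=np.nonzero(m); print(rect(onplane(c,np.c_[u,v],.03)), "tips proj",proj(c,[[t[0],t[1],t[2]-.014],[t[0],t[1],.03]]))
    RR,tt=ext(c); print("cam",-RR.T@tt, "fwd",RR[2])
    P=cloud(c); print("blk cloud",np.nanmedian(P[m],0), "tip cloud", P[255,270],P[250,290])
for n in("side","scene"):
    c=r.capture(n); cv2.imwrite(f"pics/{n}1.png",c["pixels"]); pickle.dump(c,open(f"{n}1.pkl","wb"))
    print(n,proj(c,[[.5016,-.4653,.159],[.4985,-.463,.03]]))
    x0=(250,20) if n=="side" else (60,120)
    cv2.imwrite(f"pics/{n}1c.png",cv2.resize(c["pixels"][x0[1]:x0[1]+130,x0[0]:x0[0]+170],None,fx=4,fy=4))
E
```

```text
[ 498.3 -463.3   73.3   24.7   52.8] tips proj [[280.23072017 236.2727929 ]
 [280.59837947 199.06450685]]
cam [ 0.45529051 -0.52298577  0.33259849] fwd [ 0.16172787  0.23491024 -0.95846819]
blk cloud [ 0.49721771 -0.46507908  0.02916342] tip cloud [ 0.55575892 -0.40394622 -0.00077791] [ 0.53195239 -0.39543865 -0.00060937]
[ 497.9 -463.5   72.4   24.6   53. ] tips proj [[280.52638287 236.28279969]
 [282.3580491  194.08735009]]
cam [ 0.4530925  -0.52516826  0.35510027] fwd [ 0.178588    0.22302215 -0.9583149 ]
blk cloud [ 0.49767704 -0.46488603  0.02916154] tip cloud [ 0.48125444 -0.49535158  0.26771611] [ 0.49032399 -0.47059227  0.20702084]
side [[311.80385722  50.64672183]
 [310.06602183  87.58727629]]
scene [[105.7436105  165.82438756]
 [115.77662517 205.52265153]]
```

View pics/side1c.png

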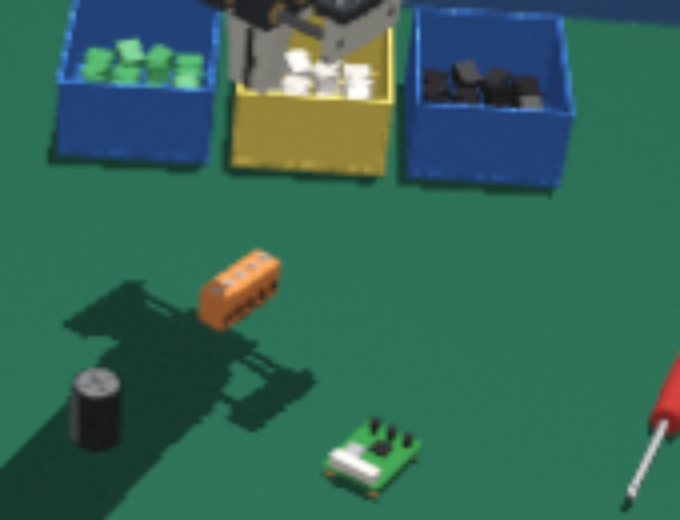

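View pics/scene1c.png

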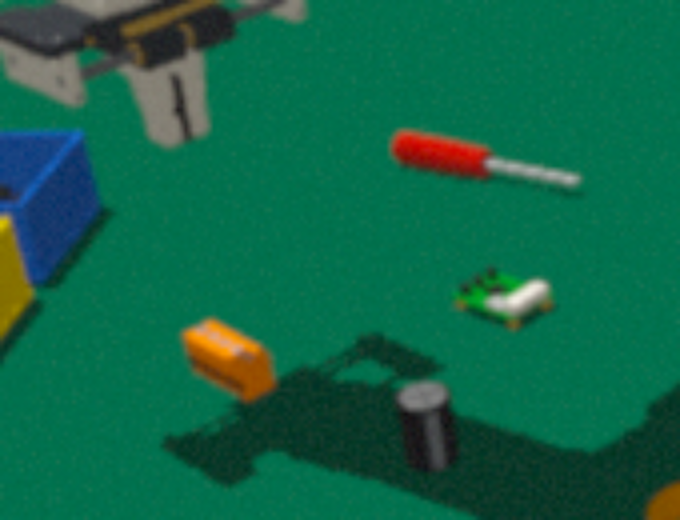

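```bash
python3 - <<'E'
import pickle,numpy as np,cv2
from h import *
from plant import r
print(r.tips_ahead,[a for a in dir(r) if a[0]!='_']); s=r.get_state(); print(s["time_s"],s["tcp_pos"],s["eef_rot"],s["joints"])
for n,(u0,v0,u1,v1) in dict(side=(295,20,325,60),scene=(90,130,115,160)).items():
    c=r.capture(n); P=cloud(c)
    q=P[v0:v1,u0:u1]; hh=q[...,2]
    ok=(hh>.13)&(hh<.25)&(np.abs(q[...,0]-.5)<.06)&(np.abs(q[...,1]+.465)<.06)
    z=hh[ok]; print(n,len(z),np.percentile(z,[0,1,5,20]) , q[ok][np.argsort(z)[:6]])
E
```

```text
0.014 ['Unreachable', 'capture', 'close_job', 'get_state', 'tips_ahead']
4.05 [ 0.49868461 -0.46267133  0.16549079] [-1.79998721e+02  3.02530359e-02 -1.26684036e+02] [-2.64961672e+01  2.23147645e+01 -1.44918357e+00 -3.22889197e-02
 -6.62294451e+01 -1.01748560e+01]
side 229 [0.18854701 0.19131707 0.19430052 0.20184287] [[ 0.50243659 -0.45247599  0.18854701]
 [ 0.49104026 -0.45011348  0.19076466]
 [ 0.50264682 -0.45337488  0.19121214]
 [ 0.5054972  -0.45242081  0.19158688]
 [ 0.49958762 -0.44701489  0.19203511]
 [ 0.50571558 -0.45643607  0.19238223]]
scene 322 [0.18795519 0.19210278 0.19543865 0.20446903] [[ 0.50022202 -0.45643292  0.18795519]
 [ 0.49131717 -0.45072606  0.18959688]
 [ 0.50638666 -0.47311879  0.19096903]
 [ 0.50868628 -0.4555256   0.19209291]
 [ 0.50270011 -0.45200044  0.19213991]
 [ 0.50925207 -0.46079218  0.19236924]]
```

```bash
python3 - <<'E'
import pickle,numpy as np,cv2
from h import *
d=pickle.load(open("cap0.pkl","rb")); c=d["scene"];P=cloud(c)
q=P[40:115,30:110].reshape(-1,3);q=q[~np.isnan(q[:,0])]
ok=(q[:,2]>.1)&(q[:,2]<.26)&(np.hypot(q[:,0]-.217,q[:,1]+.639)<.12)
q=q[ok];print(q[np.argsort(q[:,2])[:12]], np.percentile(q[:,2],[5]))
print(proj(c,[[.217,-.6386,.187]]))
cv2.imwrite("pics/sc0c.png",cv2.resize(c["pixels"][20:120,20:140],None,fx=5,fy=5))
E
```

```text
[[ 0.23888232 -0.68852332  0.22694679]
 [ 0.23938429 -0.67848806  0.22702757]
 [ 0.23114537 -0.67859661  0.22720902]
 [ 0.23609433 -0.68261614  0.22912026]
 [ 0.23635915 -0.67922074  0.22918263]
 [ 0.20354768 -0.58392457  0.2291921 ]
 [ 0.20426141 -0.59342772  0.22954728]
 [ 0.22885686 -0.67895038  0.22965378]
 [ 0.2049931  -0.58656745  0.22974909]
 [ 0.20579852 -0.58948474  0.23007368]
 [ 0.20640292 -0.57942746  0.23019831]
 [ 0.2481953  -0.68697039  0.23046411]] [0.22954728]
[[ 80.69178543 117.24921327]]
```

View pics/sc0c.png

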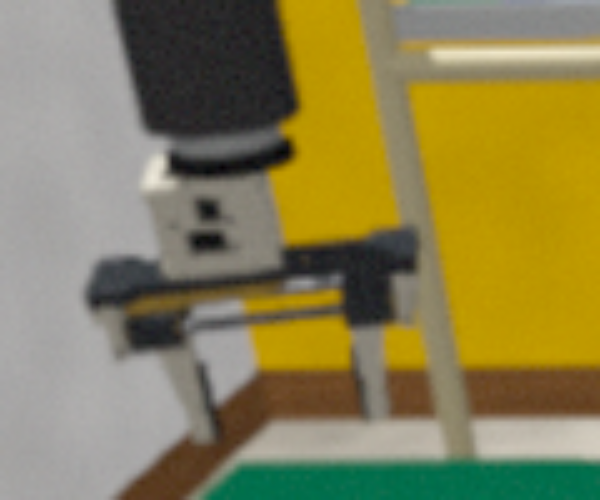

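Request:
apply_moves(
  slide=[
    [0,0,0.3],
    [0,0,0.4],
    [0,0,0.3],
    [0,0,0.1],
    [0,0,0],
    [0,0,0],
    [0,0,0],
    [0,0,0],
  ],
  turn=[
    [0,0,0],
    [0,0,0],
    [0,0,0],
    [0,0,0],
    [0,0,0],
    [0,0,0],
    [0,0,0],
    [0,0,0],
  ],
  jaw=[0,0,0,0,0,0,0,0],
)

```text
time_s: 4.95
tcp_pos: [0.4997, -0.4635, 0.0574]
eef_rot: [-179.8, 0.0, -126.7]
contact_force: [1.2, 1.1, 1.0]
gripper_width: 0.0589
```

```bash
cat > tips.py <<'E'
# lowest finger points seen near the TCP
import numpy as np,cv2,sys,pickle
from h import *
from plant import r
s=r.get_state();t=s["tcp_pos"];print("t",s["time_s"],np.round(t,4),"w",s["gripper_width"])
for n in("side","scene"):
    c=r.capture(n);P=cloud(c)
    u,v=proj(c,[[t[0],t[1],t[2]+.04]])[0].astype(int)
    a,b=max(0,u-60),max(0,v-45)
    cv2.imwrite(f"pics/{n}_{sys.argv[1]}.png",cv2.resize(c["pixels"][b:b+100,a:a+120],None,fx=5,fy=5)); pickle.dump(c,open(f"{n}_{sys.argv[1]}.pkl","wb"))
    print(n,"crop origin",a,b)
E
python3 tips.py 3
```

```text
t 4.95 [ 0.4997 -0.4635  0.0574] w 0.058881566726316434
side crop origin 251 23
scene crop origin 50 140
```

View pics/side_3.png

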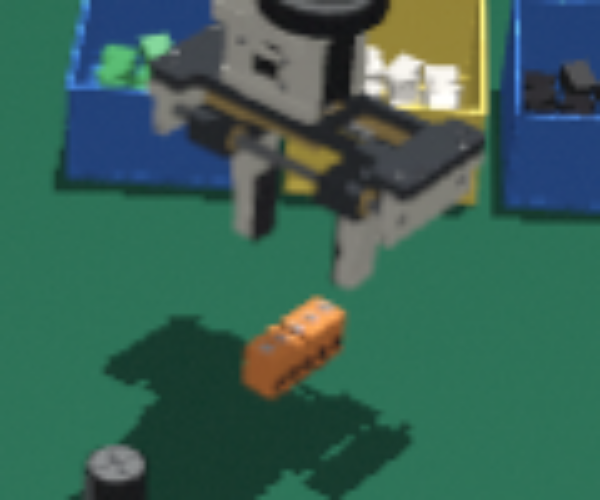

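View pics/scene_3.png

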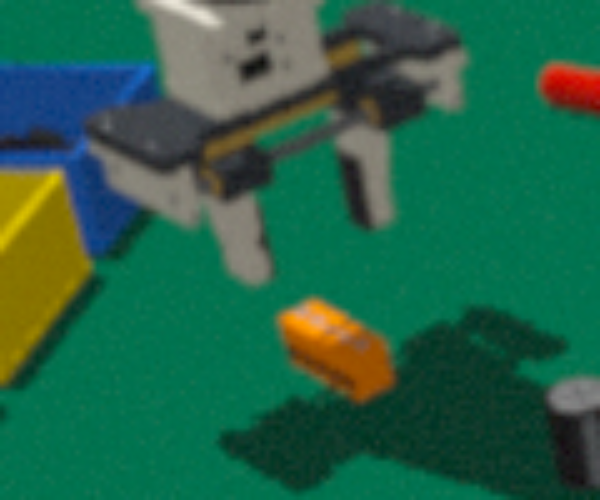

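```bash
cat >> h.py <<'E'
def tri(c1,p1,c2,p2):
    n1,n2=rays(c1,[p1])[0,:2],rays(c2,[p2])[0,:2]
    A=[np.c_[ext(c)] if 0 else np.hstack([ext(c)[0],ext(c)[1][:,None]]) for c in(c1,c2)]
    X=cv2.triangulatePoints(A[0],A[1],n1.reshape(2,1),n2.reshape(2,1)).ravel(); return X[:3]/X[3]
E
python3 - <<'E'
import pickle
from h import *
a=pickle.load(open("side_3.pkl","rb"));b=pickle.load(open("scene_3.pkl","rb"))
p=tri(a,(302,70.5),b,(101,196)); q=tri(a,(321,80),b,(125.6,185)); print(p,q,(p+q)/2)
E
```

```text
[ 0.5268104  -0.4861732   0.07664611] [ 0.46766607 -0.4343111   0.08043933] [ 0.49723824 -0.46024215  0.07854272]
```

Request:
apply_moves(
  slide=[
    [0,0,0.2],
    [0,0,0.2],
    [0,0,0.14],
    [0,0,0.1],
    [0,0,0],
    [0,0,0],
  ],
  turn=[
    [0,0,0],
    [0,0,0],
    [0,0,0],
    [0,0,0],
    [0,0,0],
    [0,0,0],
  ],
  jaw=[0,0,0,0,0,0],
)

```text
time_s: 5.65
tcp_pos: [0.4992, -0.4632, -0.0079]
eef_rot: [-180.0, -0.0, -126.7]
contact_force: [-0.2, -0.1, -0.1]
gripper_width: 0.0881
```

```bash
python3 tips.py 4
```

```text
t 5.65 [ 0.4992 -0.4632 -0.0079] w 0.08810625365778404
side crop origin 249 41
scene crop origin 55 160
```

View pics/side_4.png

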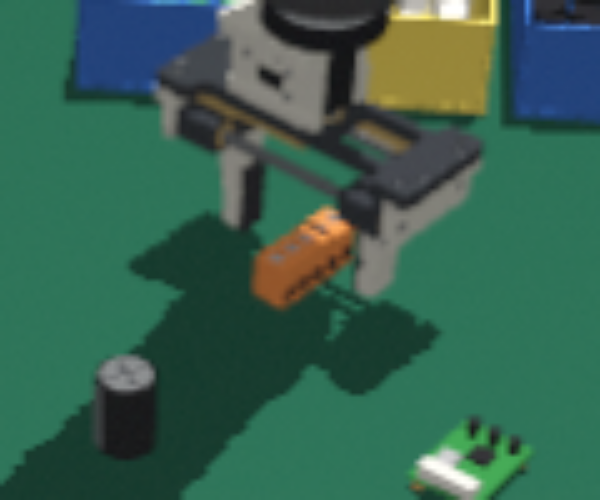

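View pics/scene_4.png

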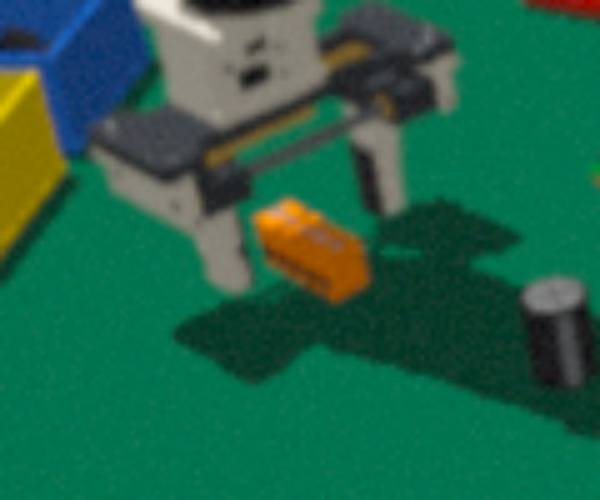

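Request:
apply_moves(
  slide=[
    [0,0,0.03],
    [0,0,0],
    [0,0,0],
    [0,0,0],
    [0,0,0],
    [0,0,0],
    [0,0,0],
    [0,0,0],
  ],
  turn=[
    [0,0,0],
    [0,0,0],
    [0,0,0],
    [0,0,0],
    [0,0,0],
    [0,0,0],
    [0,0,0],
    [0,0,0],
  ],
  jaw=[0,1,1,1,1,1,1,1],
)

```text
time_s: 6.55
tcp_pos: [0.4988, -0.463, -0.0114]
eef_rot: [180.0, -0.0, -126.7]
contact_force: [-0.6, -0.0, -0.6]
gripper_width: 0.037
```

Request:
apply_moves(
  slide=[
    [0,0,0],
    [0,0,0],
    [0,0,0],
    [0,0,-0.1],
    [0,0,-0.2],
    [0,0,0],
    [0,0,0],
  ],
  turn=[
    [0,0,0],
    [0,0,0],
    [0,0,0],
    [0,0,0],
    [0,0,0],
    [0,0,0],
    [0,0,0],
  ],
  jaw=[1,1,1,1,1,1,1],
)

```text
time_s: 7.25
tcp_pos: [0.4993, -0.4631, 0.0196]
eef_rot: [-179.9, 0.0, -126.7]
contact_force: [-0.4, 0.1, 0.2]
gripper_width: 0.0241
```

```bash
python3 tips.py 5; python3 g.py 369 276.5 100 -156.7
```

```text
t 7.25 [ 0.4993 -0.4631  0.0196] w 0.024058997273720347
side crop origin 250 34
scene crop origin 53 151
t 7.35 tcp [ 498.5 -462.7   18.4] rot [ 180.     0.  -126.7] w 24.0 F [ 0.7  0.3 -0.4]
turn total [ 0.    -0.     0.349]  slide total (after turn) [-1.734  7.301 -0.816] slide now [-5.155  5.455 -0.812]
```

View pics/side_5.png

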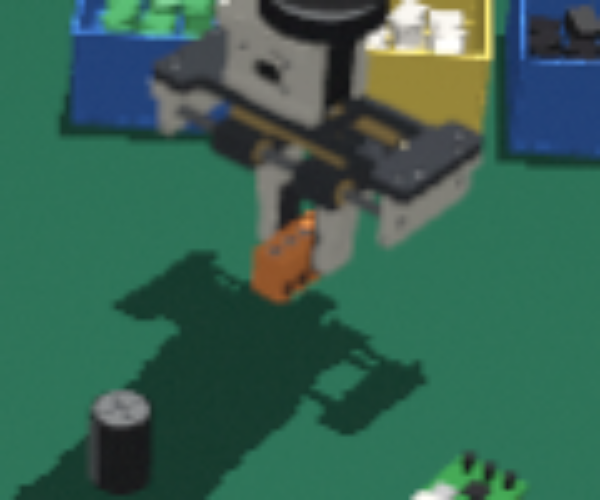

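Request:
apply_moves(
  slide=[
    [0,0,-0.25],
    [0,0,-0.25],
    [0,0,-0.25],
    [0,0,-0.25],
    [0,0,0],
    [-0.1,0.4,0],
    [-0.1,0.45,0],
    [-0.1,0.45,0],
  ],
  turn=[
    [0,0,0],
    [0,0,0.09],
    [0,0,0.09],
    [0,0,0.09],
    [0,0,0.08],
    [0,0,0],
    [0,0,0],
    [0,0,0],
  ],
  jaw=[1,1,1,1,1,1,1,1],
)

```text
time_s: 8.15
tcp_pos: [0.474, -0.3304, 0.1175]
eef_rot: [179.9, -0.1, -156.8]
contact_force: [1.7, 1.3, -1.1]
gripper_width: 0.0239
```

Request:
apply_moves(
  slide=[
    [-0.1,0.45,0],
    [-0.1,0.45,0],
    [-0.1,0.45,0],
    [-0.1,0.45,0],
    [-0.1,0.45,0],
    [-0.1,0.45,0],
    [-0.1,0.45,0],
    [-0.1,0.45,0],
  ],
  turn=[
    [0,0,0],
    [0,0,0],
    [0,0,0],
    [0,0,0],
    [0,0,0],
    [0,0,0],
    [0,0,0],
    [0,0,0],
  ],
  jaw=[1,1,1,1,1,1,1,1],
)

```text
time_s: 8.95
tcp_pos: [0.4055, 0.0321, 0.1185]
eef_rot: [180.0, -0.0, -156.8]
contact_force: [0.9, 1.0, -0.2]
gripper_width: 0.0234
```

```bash
python3 g.py 369 276.5 60 -156.7
```

```text
t 8.95 tcp [405.5  32.1 118.5] rot [ 180.    -0.  -156.8] w 23.4 F [ 0.9  1.  -0.2]
turn total [ 0.    -0.    -0.001]  slide total (after turn) [-0.631  2.389  0.585] slide now [-0.629  2.389  0.585]
```

Request:
apply_moves(
  slide=[
    [-0.13,0.45,0],
    [-0.13,0.45,0],
    [-0.13,0.45,0],
    [-0.12,0.45,0],
    [-0.08,0.4,0],
    [-0.04,0.19,0.2],
    [0,0,0.3],
    [0,0,0],
  ],
  turn=[
    [0,0,0],
    [0,0,0],
    [0,0,0],
    [0,0,0],
    [0,0,0],
    [0,0,0],
    [0,0,0],
    [0,0,0],
  ],
  jaw=[1,1,1,1,1,1,1,1],
)

```text
time_s: 9.75
tcp_pos: [0.3678, 0.2731, 0.0653]
eef_rot: [-179.8, -0.4, -156.7]
contact_force: [0.3, -0.5, -0.9]
gripper_width: 0.0237
```

Request:
apply_moves(
  slide=[
    [0,0,0],
    [0,0,0],
  ],
  turn=[
    [0,0,0],
    [0,0,0],
  ],
  jaw=[1,1],
)

```text
time_s: 9.95
tcp_pos: [0.3706, 0.2752, 0.0698]
eef_rot: [180.0, 0.1, -156.8]
contact_force: [0.1, -0.8, -0.5]
gripper_width: 0.0238
```

```bash
python3 g.py 369 276.5 -7 -156.7; python3 tips.py 6; python3 w.py 6
```

```text
t 9.95 tcp [370.6 275.2  69.8] rot [ 1.800e+02  1.000e-01 -1.568e+02] w 23.8 F [ 0.1 -0.8 -0.5]
turn total [ 0.     0.001 -0.001]  slide total (after turn) [0.01  0.018 0.768] slide now [0.011 0.018 0.768]
t 9.95 [0.3706 0.2752 0.0698] w 0.023783706492439174
side crop origin 300 234
scene crop origin 312 116
```

View pics/side_6.png

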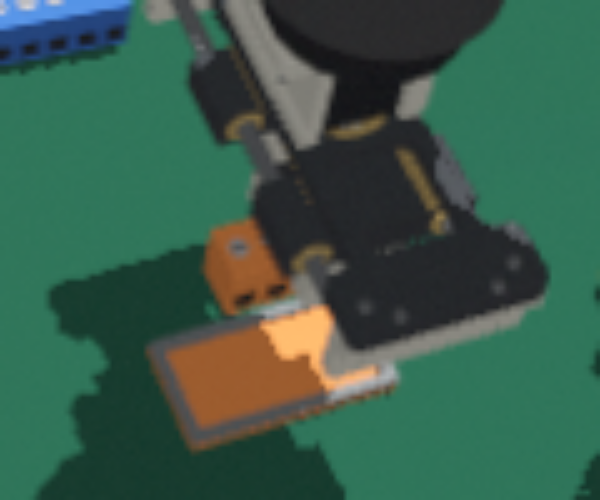

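View pics/w_6.png

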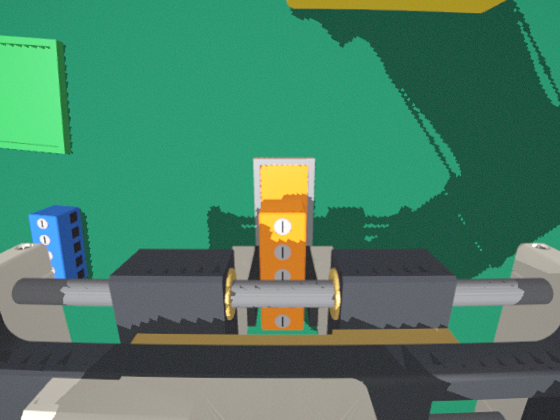

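```bash
python3 - <<'E'
import pickle
from h import *
c=pickle.load(open("w_6.pkl","rb"))
p=onplane(c,[[254,158],[314,158]],.008); m=p.mean(0); print(p,m)
a=np.radians(23.3);u=np.array([np.cos(a),np.sin(a)])
print(m+.048*u,m-.048*u, np.degrees(np.arctan2(*(p[1]-p[0])[::-1])))
E
```

```text
[[0.33336908 0.23592477]
 [0.31414665 0.28072768]] [0.32375786 0.25832622]
[0.36784329 0.27731241] [0.27967244 0.23934004] 113.22147335529421
```

Request:
apply_moves(
  slide=[
    [0.01,0.025,0.2],
    [0,0,0.25],
    [0,0,0.2],
    [0,0,0.08],
    [0,0,0.03],
    [0,0,0],
    [0,0,0],
  ],
  turn=[
    [0,0,0],
    [0,0,0],
    [0,0,0],
    [0,0,0],
    [0,0,0],
    [0,0,0],
    [0,0,0],
  ],
  jaw=[1,1,1,1,1,1,1],
)

```text
time_s: 10.8
tcp_pos: [0.3686, 0.2777, -0.0065]
eef_rot: [179.9, 0.1, -156.7]
contact_force: [0.4, 0.7, -1.2]
gripper_width: 0.0237
```

```bash
python3 g.py 369 276.5 -7 -156.7; python3 tips.py 7
```

```text
t 10.80 tcp [368.6 277.7  -6.5] rot [ 1.799e+02  1.000e-01 -1.567e+02] w 23.7 F [ 0.4  0.7 -1.2]
turn total [ 0.001  0.001 -0.001]  slide total (after turn) [ 0.001 -0.012  0.005] slide now [ 0.001 -0.012  0.005]
t 10.8 [ 0.3686  0.2777 -0.0065] w 0.023667754396751815
side crop origin 295 254
scene crop origin 310 139
```

View pics/side_7.png

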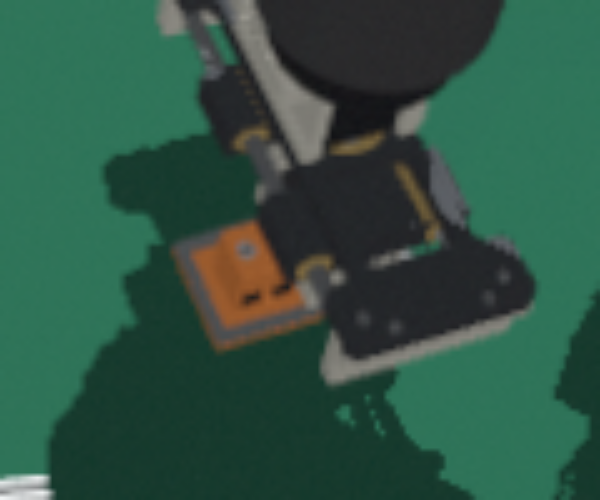

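Request:
apply_moves(
  slide=[
    [0,0,0.01],
    [0,0,0],
    [0,0,0],
    [0,0,0],
    [0,0,0],
    [0,0,-0.1],
    [0,0,-0.3],
    [0,0,-0.3],
  ],
  turn=[
    [0,0,0],
    [0,0,0],
    [0,0,0],
    [0,0,0],
    [0,0,0],
    [0,0,0],
    [0,0,0],
    [0,0,0],
  ],
  jaw=[1,1,0,0,0,0,0,0],
)

```text
time_s: 11.7
tcp_pos: [0.3678, 0.2764, 0.0627]
eef_rot: [-179.9, -0.1, -156.7]
contact_force: [-0.1, 1.7, -0.5]
gripper_width: 0.0662
```

```bash
python3 g.py 471 107 90 -167; python3 tips.py 8
```

```text
t 11.70 tcp [367.8 276.4  62.7] rot [-1.799e+02 -1.000e-01 -1.567e+02] w 66.2 F [-0.1  1.7 -0.5]
turn total [-0.001 -0.001  0.119]  slide total (after turn) [-0.624 -1.883 -0.273] slide now [-0.278 -1.964 -0.272]
t 11.7 [0.3678 0.2764 0.0627] w 0.06620218286621724
side crop origin 300 236
scene crop origin 312 118
```

View pics/side_8.png

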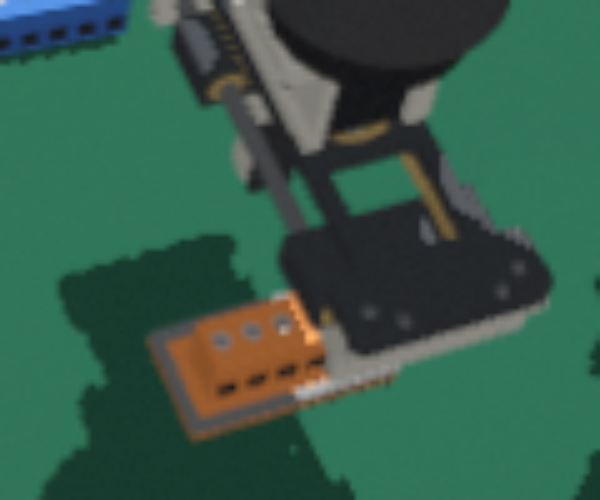

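Request:
apply_moves(
  slide=[
    [0,0,-0.1],
    [0,0,-0.1],
    [-0.15,-0.45,0],
    [-0.15,-0.45,0],
    [-0.15,-0.45,0],
    [-0.15,-0.45,0],
    [-0.02,-0.08,0],
    [0,0,0],
  ],
  turn=[
    [0,0,0.06],
    [0,0,0.06],
    [0,0,0],
    [0,0,0],
    [0,0,0],
    [0,0,0],
    [0,0,0],
    [0,0,0],
  ],
  jaw=[0,0,0,0,0,0,0,0],
)

```text
time_s: 12.6
tcp_pos: [0.471, 0.1061, 0.0816]
eef_rot: [-180.0, -0.0, -167.3]
contact_force: [0.1, -0.1, -0.2]
gripper_width: 0.0876
```

Request:
apply_moves(
  slide=[
    [0,0,0],
    [0,0,0],
  ],
  turn=[
    [0,0,0],
    [0,0,0],
  ],
  jaw=[0,0],
)

```text
time_s: 12.8
tcp_pos: [0.4703, 0.1086, 0.0818]
eef_rot: [180.0, 0.0, -167.0]
contact_force: [-0.3, 0.5, 1.1]
gripper_width: 0.0876
```

```bash
python3 w.py 9; python3 g.py 471 107 -11.5 -167;python3 - <<'E'
import pickle
from h import *
c=pickle.load(open("w_9.pkl","rb")); im=c["pixels"].astype(int); B,R=im[...,0],im[...,2]
m=((B-R>80)); m[300:]=0; m=m.astype(np.uint8)
n,l,s,_=cv2.connectedComponentsWithStats(m)
for k in range(1,n):
    if s[k,4]>200:
        v,u=np.nonzero(l==k); print(s[k],rect(onplane(c,np.c_[u,v],.03)))
E
```

```text
t 12.85 tcp [470.2 108.7  81.8] rot [ 180.    0. -167.] w 87.5 F [ 0.9 -0.2 -1. ]
turn total [0. 0. 0.]  slide total (after turn) [-0.004 -0.018  0.933] slide now [-0.003 -0.018  0.933]
[ 258  174   38   87 2001] [469.5 105.5  74.2  24.6  18.7]
```

View pics/w_9.png

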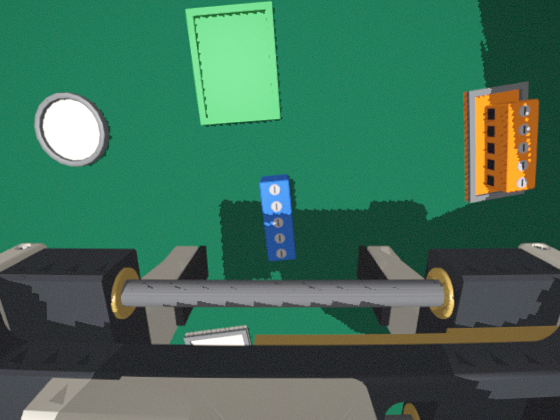

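Request:
apply_moves(
  slide=[
    [0,0,0],
    [0.01,-0.024,0.25],
    [0,0,0.3],
    [0,0,0.25],
    [0,0,0.1],
    [0,0,0.03],
    [0,0,0],
    [0,0,0],
  ],
  turn=[
    [0,0,-0.066],
    [0,0,0],
    [0,0,0],
    [0,0,0],
    [0,0,0],
    [0,0,0],
    [0,0,0],
    [0,0,0],
  ],
  jaw=[0,0,0,0,0,0,0,0.3],
)

```text
time_s: 13.65
tcp_pos: [0.4712, 0.1058, -0.0103]
eef_rot: [180.0, 0.1, -161.4]
contact_force: [0.2, 0.9, -0.4]
gripper_width: 0.084
```

Request:
apply_moves(
  slide=[
    [0,0,0],
    [0,0,0],
    [0,0,0],
    [0,0,0],
    [0,0,0],
    [0,0,0],
    [0,0,0],
    [0,0,0],
  ],
  turn=[
    [0,0,0],
    [0,0,0],
    [0,0,0],
    [0,0,0],
    [0,0,0],
    [0,0,0],
    [0,0,0],
    [0,0,0],
  ],
  jaw=[1,1,1,1,1,1,1,1],
)

```text
time_s: 14.45
tcp_pos: [0.4704, 0.105, -0.0114]
eef_rot: [-180.0, -0.0, -161.4]
contact_force: [-0.6, -0.3, 0.7]
gripper_width: 0.0235
```

Request:
apply_moves(
  slide=[
    [0,0,0],
    [0,0,0],
    [0,0,-0.2],
    [0,0,-0.3],
    [0,0,-0.3],
    [0,0,0],
    [0,0,0],
  ],
  turn=[
    [0,0,0],
    [0,0,0],
    [0,0,0],
    [0,0,0],
    [0,0,0],
    [0,0,0],
    [0,0,0],
  ],
  jaw=[1,1,1,1,1,1,1],
)

```text
time_s: 15.15
tcp_pos: [0.4706, 0.1053, 0.0691]
eef_rot: [180.0, 0.1, -161.4]
contact_force: [-0.8, 0.5, -0.7]
gripper_width: 0.0237
```

```bash
python3 g.py 597 273.5 68 163.3
```

```text
t 15.15 tcp [470.6 105.3  69.1] rot [ 1.800e+02  1.000e-01 -1.614e+02] w 23.7 F [-0.8  0.5 -0.7]
turn total [0.001 0.001 0.411]  slide total (after turn) [-0.727  1.974  0.011] slide now [-1.734  1.191  0.015]
```

Request:
apply_moves(
  slide=[
    [0,0,0],
    [0,0,0],
    [0,0,0],
    [0,0,0],
    [0,0,0],
    [-0.15,0.4,0],
    [-0.15,0.4,0],
    [-0.15,0.4,0],
  ],
  turn=[
    [0,0,0.09],
    [0,0,0.09],
    [0,0,0.09],
    [0,0,0.09],
    [0,0,0.051],
    [0,0,0],
    [0,0,0],
    [0,0,0],
  ],
  jaw=[1,1,1,1,1,1,1,1],
)

```text
time_s: 15.95
tcp_pos: [0.5481, 0.2076, 0.0672]
eef_rot: [-179.9, -0.1, 163.3]
contact_force: [0.6, 0.4, -0.8]
gripper_width: 0.0239
```

Request:
apply_moves(
  slide=[
    [-0.15,0.4,0],
    [-0.12,0.37,0],
    [0,0,0],
    [0,0,0],
    [0,0,0],
  ],
  turn=[
    [0,0,0],
    [0,0,0],
    [0,0,0],
    [0,0,0],
    [0,0,0],
  ],
  jaw=[1,1,1,1,1],
)

```text
time_s: 16.45
tcp_pos: [0.5949, 0.272, 0.0672]
eef_rot: [-179.9, -0.1, 163.3]
contact_force: [-1.0, -0.4, -1.1]
gripper_width: 0.024
```

```bash
python3 w.py 10; python3 g.py 597 273.5 -7.5 163.3
```

```text
t 16.50 tcp [595.1 271.9  67.8] rot [-1.799e+02 -1.000e-01  1.633e+02] w 23.8 F [ 0.3 -0.4 -0.5]
turn total [-0.001 -0.001 -0.   ]  slide total (after turn) [-0.014  0.02   0.753] slide now [-0.015  0.022  0.753]
```

View pics/w_10.png

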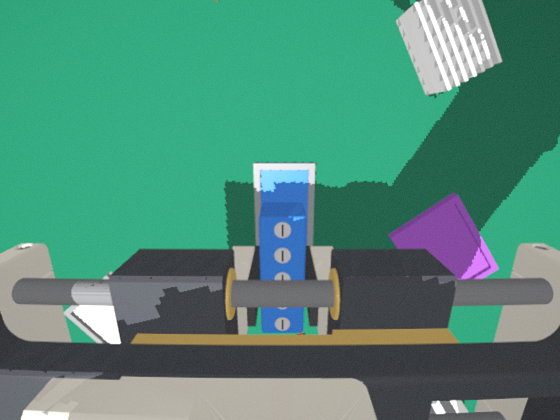

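```bash
python3 - <<'E'
import pickle
from h import *
c=pickle.load(open("w_10.pkl","rb"))
p=onplane(c,[[254,163],[315,163]],.008); m=p.mean(0)
a=np.radians(163.3);u=np.array([np.cos(a),np.sin(a)])
print(m,m-.048*u,m+.048*u, np.degrees(np.arctan2(*(p[1]-p[0])[::-1])))
E
```

```text
[0.5505337  0.28787009] [0.59650918 0.27407678] [0.50455822 0.30166339] 73.29316964584974
```

Nest at (596.5, 274): matches. Lower, seat, release.

Request:
apply_moves(
  slide=[
    [-0.01,0.02,0.2],
    [0,0,0.25],
    [0,0,0.2],
    [0,0,0.08],
    [0,0,0.03],
    [0,0,0],
    [0,0,0],
    [0,0,0],
  ],
  turn=[
    [0,0,0],
    [0,0,0],
    [0,0,0],
    [0,0,0],
    [0,0,0],
    [0,0,0],
    [0,0,0],
    [0,0,0],
  ],
  jaw=[1,1,1,1,1,1,1,1],
)

```text
time_s: 17.3
tcp_pos: [0.5981, 0.275, -0.0064]
eef_rot: [179.9, 0.1, 163.3]
contact_force: [0.4, 0.6, -0.9]
gripper_width: 0.0238
```

Request:
apply_moves(
  slide=[
    [0,0,0],
    [0,0,0],
    [0,0,0],
    [0,0,0],
    [0,0,-0.1],
    [0,0,-0.3],
    [0,0,-0.3],
    [0,0,-0.2],
  ],
  turn=[
    [0,0,0],
    [0,0,0],
    [0,0,0],
    [0,0,0],
    [0,0,0],
    [0,0,0],
    [0,0,0],
    [0,0,0],
  ],
  jaw=[0,0,0,0,0,0,0,0],
)

```text
time_s: 18.1
tcp_pos: [0.5985, 0.2752, 0.0858]
eef_rot: [179.9, 0.1, 163.3]
contact_force: [0.1, -0.2, 0.0]
gripper_width: 0.0821
```

```bash
python3 g.py 498 423 80 -165
```

```text
t 18.10 tcp [598.5 275.2  85.8] rot [1.799e+02 1.000e-01 1.633e+02] w 82.1 F [ 0.1 -0.2  0. ]
turn total [ 0.001  0.002 -0.369]  slide total (after turn) [0.589 1.688 0.058] slide now [1.388 1.127 0.057]
```

Request:
apply_moves(
  slide=[
    [0,0,0],
    [0,0,0],
    [0,0,0],
    [0,0,0],
    [0,0,0],
    [0.15,0.42,0],
    [0.15,0.42,0],
    [0.15,0.42,0],
  ],
  turn=[
    [0,0,-0.09],
    [0,0,-0.09],
    [0,0,-0.09],
    [0,0,-0.09],
    [0,0,-0.01],
    [0,0,0],
    [0,0,0],
    [0,0,0],
  ],
  jaw=[0,0,0,0,0,0,0,0],
)

```text
time_s: 18.9
tcp_pos: [0.5208, 0.3855, 0.0833]
eef_rot: [180.0, 0.0, -165.2]
contact_force: [0.7, 1.8, -0.2]
gripper_width: 0.0878
```

Request:
apply_moves(
  slide=[
    [0.14,0.43,0],
    [0,0,0],
    [0,0,0],
    [0,0,0],
  ],
  turn=[
    [0,0,0],
    [0,0,0],
    [0,0,0],
    [0,0,0],
  ],
  jaw=[0,0,0,0],
)

```text
time_s: 19.3
tcp_pos: [0.4968, 0.422, 0.0828]
eef_rot: [-180.0, -0.0, -165.0]
contact_force: [0.1, -0.1, 0.7]
gripper_width: 0.0879
```

```bash
python3 w.py 11; python3 g.py 498 423 -9 -165
```

```text
t 19.35 tcp [497.1 421.7  82.8] rot [-180.   -0. -165.] w 87.7 F [-0.4 -1.1  0.8]
turn total [-0. -0. -0.]  slide total (after turn) [-0.012  0.011  0.918] slide now [-0.012  0.011  0.918]
```

View pics/w_11.png

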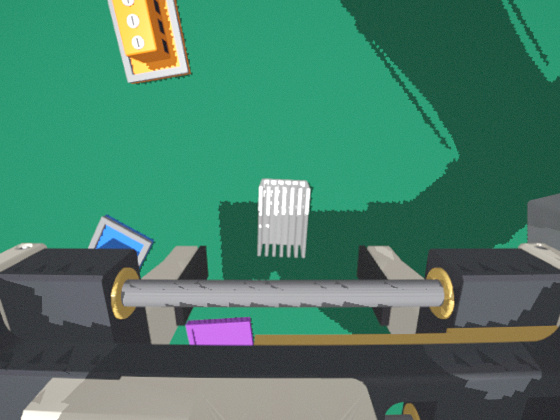

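```bash
python3 - <<'E'
import pickle
from h import *
c=pickle.load(open("w_11.pkl","rb"))
p=onplane(c,[[261,181],[309.5,182],[307,256],[258,254.5]],.034); print(p.mean(0),rect(p))
a=pickle.load(open("w_11.pkl","rb"))["pixels"].astype(int)
m=(a.max(2)-a.min(2)<40)&(a.min(2)>90); m[:165]=0;m[265:]=0;m[:,:245]=0;m[:,320:]=0
v,u=np.nonzero(m); print(rect(onplane(c,np.c_[u,v],.034)))
E
```

```text
[0.49462058 0.42404646] [494.5 424.   63.6  41.5  13.1]
[494.5 423.2  66.6  41.5  12.2]
```

Request:
apply_moves(
  slide=[
    [0,0,0],
    [0.01,0.02,0.25],
    [0,0,0.3],
    [0,0,0.25],
    [0,0,0.1],
    [0,0,0.03],
    [0,0,0],
    [0,0,0],
  ],
  turn=[
    [0,0,0.026],
    [0,0,0],
    [0,0,0],
    [0,0,0],
    [0,0,0],
    [0,0,0],
    [0,0,0],
    [0,0,0],
  ],
  jaw=[0,0,0,0,0,0,0,0.2],
  newtons=30,
)

```text
time_s: 20.15
tcp_pos: [0.4961, 0.4248, -0.009]
eef_rot: [179.9, 0.1, -167.2]
contact_force: [0.3, 0.1, 0.1]
gripper_width: 0.0837
```

Request:
apply_moves(
  slide=[
    [0,0,0],
    [0,0,0],
    [0,0,0],
    [0,0,0],
    [0,0,0],
    [0,0,0],
    [0,0,0],
    [0,0,0],
  ],
  turn=[
    [0,0,0],
    [0,0,0],
    [0,0,0],
    [0,0,0],
    [0,0,0],
    [0,0,0],
    [0,0,0],
    [0,0,0],
  ],
  jaw=[1,1,1,1,1,1,1,1],
)

```text
time_s: 20.95
tcp_pos: [0.4952, 0.4241, -0.0103]
eef_rot: [-180.0, -0.0, -167.1]
contact_force: [-0.1, -0.4, 2.0]
gripper_width: 0.0401
```

Request:
apply_moves(
  slide=[
    [0,0,-0.2],
    [0,0,-0.4],
    [0,0,-0.4],
    [0,0,0],
    [0,0,0],
  ],
  turn=[
    [0,0,0],
    [0,0,0],
    [0,0,0],
    [0,0,0],
    [0,0,0],
  ],
  jaw=[1,1,1,1,1],
)

```text
time_s: 21.45
tcp_pos: [0.4953, 0.4247, 0.0906]
eef_rot: [179.9, 0.1, -167.2]
contact_force: [-0.6, -0.4, -2.3]
gripper_width: 0.0398
```

```bash
python3 g.py 653.5 87 90 -158
```

```text
t 21.45 tcp [495.3 424.7  90.6] rot [ 1.799e+02  1.000e-01 -1.672e+02] w 39.8 F [-0.6 -0.4 -2.3]
turn total [ 0.001  0.001 -0.107]  slide total (after turn) [-0.201 -3.724  0.006] slide now [-0.792 -3.644 -0.   ]
```

```bash
python3 - <<'E'
import pickle
from h import *
P=cloud(pickle.load(open("cap0.pkl","rb"))["side"])
for nm,(x,y,w,h) in dict(cup=(155,203,38,40),jar=(168,164,36,36)).items():
    q=P[y:y+h,x:x+w].reshape(-1,3); q=q[q[:,2]>.02]; print(nm,q.max(0),q.min(0))
E
```

```text
cup [0.8334578  0.13849594 0.05362506] [0.76392239 0.0665748  0.02000873]
jar [0.8575365  0.00289294 0.06404848] [ 0.76710015 -0.09210618  0.02002425]
```

Clear by about 75 mm and lower than the gripper body. Transfer the heat sink.

Request:
apply_moves(
  slide=[
    [0,0,0],
    [0,0,0],
    [-0.03,-0.4,0],
    [-0.03,-0.45,0],
    [-0.03,-0.45,0],
    [-0.03,-0.45,0],
    [-0.03,-0.45,0],
    [-0.03,-0.45,0],
  ],
  turn=[
    [0,0,-0.06],
    [0,0,-0.047],
    [0,0,0],
    [0,0,0],
    [0,0,0],
    [0,0,0],
    [0,0,0],
    [0,0,0],
  ],
  jaw=[1,1,1,1,1,1,1,1],
)

```text
time_s: 22.25
tcp_pos: [0.6108, 0.1833, 0.0877]
eef_rot: [-180.0, -0.2, -158.0]
contact_force: [0.7, 0.4, -1.4]
gripper_width: 0.0399
```

Request:
apply_moves(
  slide=[
    [-0.02,-0.45,0],
    [0,-0.4,0],
    [0,-0.22,0.1],
    [0,0,0.1],
    [0,0,0],
    [0,0,0],
  ],
  turn=[
    [0,0,0],
    [0,0,0],
    [0,0,0],
    [0,0,0],
    [0,0,0],
    [0,0,0],
  ],
  jaw=[1,1,1,1,1,1],
)

```text
time_s: 22.85
tcp_pos: [0.6526, 0.0873, 0.0684]
eef_rot: [180.0, -0.1, -157.9]
contact_force: [0.4, 0.6, -0.9]
gripper_width: 0.04
```

```bash
python3 w.py 12; python3 g.py 653.5 87 -6 -158
```

```text
t 22.90 tcp [653.   87.7  69.2] rot [-1.800e+02 -1.000e-01 -1.579e+02] w 39.8 F [-0.4 -0.  -2.1]
turn total [-0.    -0.001  0.001]  slide total (after turn) [-0.002 -0.009  0.752] slide now [-0.003 -0.009  0.752]
```

View pics/w_12.png

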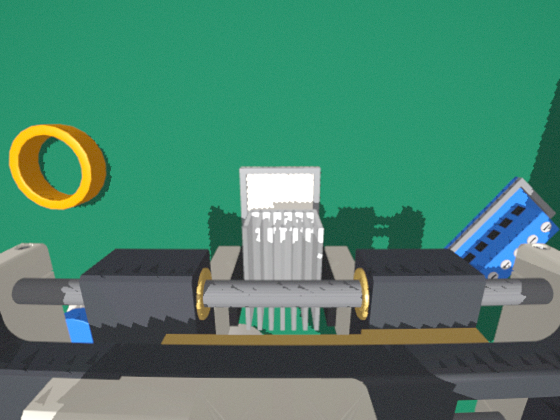

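```bash
python3 - <<'E'
import pickle
from h import *
c=pickle.load(open("w_12.pkl","rb"))
p=onplane(c,[[240,168],[320.5,167]],.008); m=p.mean(0)
d=p[1]-p[0]; yaw=np.degrees(np.arctan2(d[1],d[0]))
a=np.radians(22);u=np.array([np.cos(a),np.sin(a)])
print(m+.043*u, np.linalg.norm(d), yaw-90)
E
```

```text
[0.65303363 0.08707798] 0.06565363083432792 22.78880797878398
```

Request:
apply_moves(
  slide=[
    [0,-0.01,0.2],
    [0,0,0.25],
    [0,0,0.2],
    [0,0,0.08],
    [0,0,0.025],
    [0,0,0],
    [0,0,0],
  ],
  turn=[
    [0,0,0],
    [0,0,0],
    [0,0,0],
    [0,0,0],
    [0,0,0],
    [0,0,0],
    [0,0,0],
  ],
  jaw=[1,1,1,1,1,1,1],
)

```text
time_s: 23.6
tcp_pos: [0.6547, 0.0866, -0.0046]
eef_rot: [-180.0, 0.1, -157.9]
contact_force: [-0.4, -0.7, -1.1]
gripper_width: 0.0395
```

Request:
apply_moves(
  slide=[
    [0,0,0],
    [0,0,0],
    [0,0,0],
    [0,0,0],
    [0,0,-0.1],
    [0,0,-0.3],
    [0,0,-0.3],
    [0,0,-0.3],
  ],
  turn=[
    [0,0,0],
    [0,0,0],
    [0,0,0],
    [0,0,0],
    [0,0,0],
    [0,0,0],
    [0,0,0],
    [0,0,0],
  ],
  jaw=[0,0,0,0,0,0,0,0],
)

```text
time_s: 24.4
tcp_pos: [0.6538, 0.0859, 0.096]
eef_rot: [-180.0, 0.0, -157.9]
contact_force: [0.2, 0.2, -0.2]
gripper_width: 0.0869
```

```bash
python3 g.py 594.5 -290 100 -158
```

```text
t 24.40 tcp [653.8  85.9  96. ] rot [-180.     0.  -157.9] w 86.9 F [ 0.2  0.2 -0.2]
turn total [-0.     0.     0.001]  slide total (after turn) [ 1.958 -3.263 -0.04 ] slide now [ 1.961 -3.261 -0.04 ]
```

Request:
apply_moves(
  slide=[
    [0.22,-0.38,0],
    [0.22,-0.38,0],
    [0.22,-0.38,0],
    [0.22,-0.38,0],
    [0.22,-0.38,0],
    [0.22,-0.38,0],
    [0.22,-0.38,0],
    [0.22,-0.38,0],
  ],
  turn=[
    [0,0,0],
    [0,0,0],
    [0,0,0],
    [0,0,0],
    [0,0,0],
    [0,0,0],
    [0,0,0],
    [0,0,0],
  ],
  jaw=[0,0,0,0,0,0,0,0],
)

```text
time_s: 25.2
tcp_pos: [0.6045, -0.2636, 0.0952]
eef_rot: [-180.0, 0.0, -157.9]
contact_force: [0.9, 0.8, 0.2]
gripper_width: 0.0874
```

Request:
apply_moves(
  slide=[
    [0.2,-0.22,0],
    [0,0,0],
    [0,0,0],
    [0,0,0],
  ],
  turn=[
    [0,0,0],
    [0,0,0],
    [0,0,0],
    [0,0,0],
  ],
  jaw=[0,0,0,0],
)

```text
time_s: 25.6
tcp_pos: [0.5948, -0.2893, 0.0947]
eef_rot: [-180.0, 0.0, -157.9]
contact_force: [0.6, -0.3, 0.3]
gripper_width: 0.0877
```

```bash
python3 w.py 13; python3 g.py 594.5 -290 4 -158
```

```text
t 25.65 tcp [ 594.9 -289.    94.6] rot [-180.     0.  -157.9] w 87.9 F [ 0.7 -0.  -0.1]
turn total [-0.     0.     0.001]  slide total (after turn) [ 0.008 -0.008  0.906] slide now [ 0.008 -0.008  0.906]
```

View pics/w_13.png

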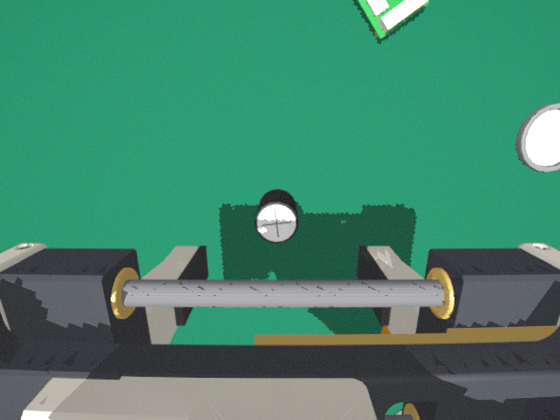

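```bash
python3 - <<'E'
import pickle
from h import *
c=pickle.load(open("w_13.pkl","rb"));a=c["pixels"].astype(int)
m=(a.min(2)>110); m[:190]=0;m[245:]=0;m[:,:250]=0;m[:,305:]=0
v,u=np.nonzero(m); print(u.mean(),v.mean(),rect(onplane(c,np.c_[u,v],.05)))
E
```

```text
275.8532786885246 221.93852459016392 [ 595.6 -293.    32.2   30.7   22.1]
```

Request:
apply_moves(
  slide=[
    [0.01,-0.03,0.2],
    [0,0,0.3],
    [0,0,0.25],
    [0,0,0.12],
    [0,0,0.05],
    [0,0,0],
    [0,0,0],
    [0,0,0],
  ],
  turn=[
    [0,0,0],
    [0,0,0],
    [0,0,0],
    [0,0,0],
    [0,0,0],
    [0,0,0],
    [0,0,0],
    [0,0,0],
  ],
  jaw=[0,0,0,0,0,0,0.2,0.4],
  newtons=20,
)

```text
time_s: 26.45
tcp_pos: [0.5956, -0.293, 0.0035]
eef_rot: [-179.9, 0.1, -157.9]
contact_force: [0.5, -0.2, 0.2]
gripper_width: 0.0767
```

Request:
apply_moves(
  slide=[
    [0,0,0],
    [0,0,0],
    [0,0,0],
    [0,0,0],
    [0,0,0],
    [0,0,0],
    [0,0,0],
    [0,0,0],
  ],
  turn=[
    [0,0,0],
    [0,0,0],
    [0,0,0],
    [0,0,0],
    [0,0,0],
    [0,0,0],
    [0,0,0],
    [0,0,0],
  ],
  jaw=[1,1,1,1,1,1,1,1],
)

```text
time_s: 27.25
tcp_pos: [0.5947, -0.2929, 0.0022]
eef_rot: [-180.0, 0.0, -157.9]
contact_force: [0.8, -0.3, 0.8]
gripper_width: 0.0354
```

```bash
python3 g.py 438.5 -83.5 90 -158
```

```text
t 27.25 tcp [ 594.7 -292.9    2.2] rot [-180.     0.  -157.9] w 35.4 F [ 0.8 -0.3  0.8]
turn total [-0.     0.     0.001]  slide total (after turn) [ 0.664  2.527 -0.878] slide now [ 0.662  2.528 -0.878]
```

Request:
apply_moves(
  slide=[
    [0,0,-0.2],
    [0,0,-0.3],
    [0,0,-0.3],
    [0,0,0],
    [0.11,0.42,0],
    [0.11,0.42,0],
    [0.11,0.42,0],
    [0.11,0.42,0],
  ],
  turn=[
    [0,0,0],
    [0,0,0],
    [0,0,0],
    [0,0,0],
    [0,0,0],
    [0,0,0],
    [0,0,0],
    [0,0,0],
  ],
  jaw=[1,1,1,1,1,1,1,1],
)

```text
time_s: 28.05
tcp_pos: [0.4893, -0.1527, 0.0815]
eef_rot: [180.0, -0.0, -158.0]
contact_force: [1.3, 0.9, 0.5]
gripper_width: 0.0358
```

Request:
apply_moves(
  slide=[
    [0.11,0.42,0],
    [0.11,0.43,0],
    [0,0,0],
    [0,0,0],
    [0,0,0],
  ],
  turn=[
    [0,0,0],
    [0,0,0],
    [0,0,0],
    [0,0,0],
    [0,0,0],
  ],
  jaw=[1,1,1,1,1],
)

```text
time_s: 28.55
tcp_pos: [0.4391, -0.0833, 0.0822]
eef_rot: [-180.0, 0.0, -157.9]
contact_force: [0.2, -0.3, -0.5]
gripper_width: 0.0356
```

```bash
python3 w.py 14; python3 g.py 438.5 -83.5 7 -158; python3 tips.py 14
```

```text
t 28.60 tcp [439.1 -83.6  82.1] rot [-180.    0. -158.] w 35.6 F [-0.6 -0.5 -1.8]
turn total [-0.  0.  0.]  slide total (after turn) [0.005 0.003 0.751] slide now [0.005 0.003 0.751]
t 28.6 [ 0.4391 -0.0836  0.0821] w 0.03564612821146577
side crop origin 269 105
scene crop origin 187 122
```

View pics/w_14.png

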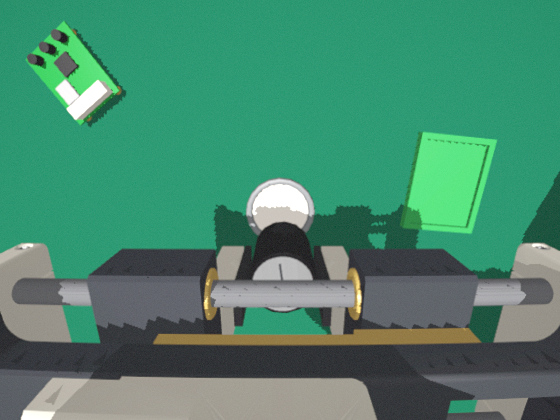

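View pics/scene_14.png

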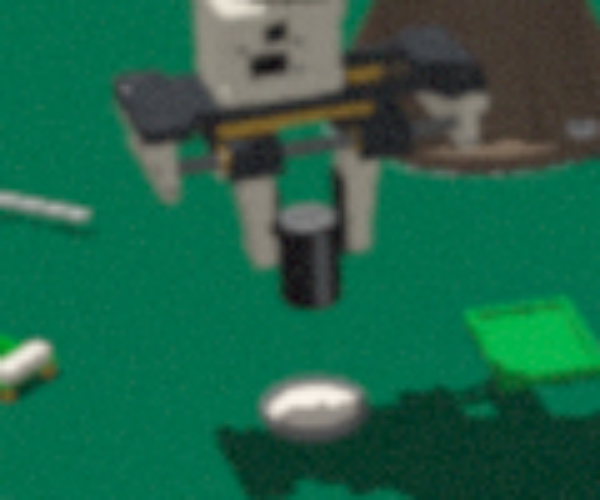

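```bash
python3 - <<'E'
import pickle
from h import *
c=pickle.load(open("w_14.pkl","rb"))
p=onplane(c,[[280.5,179],[247,211],[314,211]],.008)
a=np.radians(22);u=np.array([np.cos(a),np.sin(a)])
print(p, p[0]+.031*u, p[1:].mean(0), np.linalg.norm(p[1]-p[2]))
c=pickle.load(open("w_9.pkl","rb")); im=c["pixels"].astype(int)
m=((im[...,1]-np.maximum(im[...,0],im[...,2]))<12); m=m[80:175,20:120].astype(np.uint8)
n,l,s,_=cv2.connectedComponentsWithStats(m);k=1+np.argmax(s[1:,4]); v,uu=np.nonzero(l==k)
q=onplane(c,np.c_[uu+20,v+80],.008); (x,y),rad=cv2.minEnclosingCircle((q*1000).astype(np.float32)); print(x,y,rad)
E
```

```text
[[ 0.41100657 -0.09489615]
 [ 0.44924976 -0.11190259]
 [ 0.42664808 -0.05613886]] [ 0.43974927 -0.08328334] [ 0.43794892 -0.08402072] 0.060170003513446806
439.5928649902344 -80.71560668945312 32.59627914428711
```

Request:
apply_moves(
  slide=[
    [0,0,0.2],
    [0,0,0.25],
    [0,0,0.2],
    [0,0,0.08],
    [0,0,0.03],
    [0,0,0],
    [0,0,0],
  ],
  turn=[
    [0,0,0],
    [0,0,0],
    [0,0,0],
    [0,0,0],
    [0,0,0],
    [0,0,0],
    [0,0,0],
  ],
  jaw=[1,1,1,1,1,1,1],
)

```text
time_s: 29.4
tcp_pos: [0.4392, -0.0834, 0.0066]
eef_rot: [-180.0, 0.0, -158.0]
contact_force: [0.9, 0.4, -0.3]
gripper_width: 0.0356
```

```bash
python3 tips.py 15
```

```text
t 29.4 [ 0.4392 -0.0834  0.0066] w 0.03555933452924261
side crop origin 267 126
scene crop origin 189 146
```

View pics/scene_15.png

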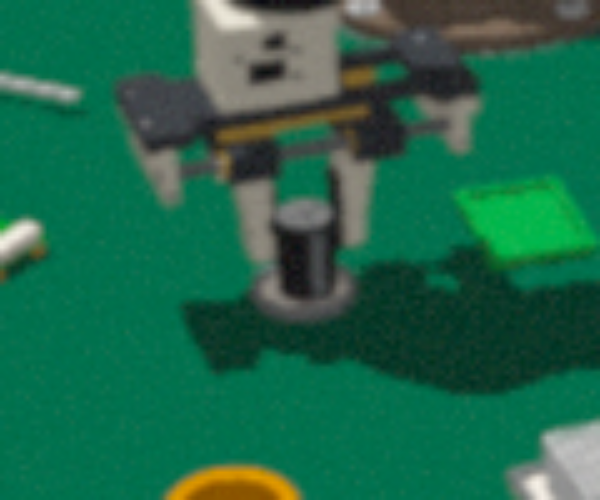

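Capacitor is centred in the round nest; seat it, release, lift and move off for a final look.

Request:
apply_moves(
  slide=[
    [0,0,0.005],
    [0,0,0],
    [0,0,0],
    [0,0,0],
    [0,0,0],
    [0,0,-0.1],
    [0,0,-0.3],
    [0,0,-0.4],
  ],
  turn=[
    [0,0,0],
    [0,0,0],
    [0,0,0],
    [0,0,0],
    [0,0,0],
    [0,0,0],
    [0,0,0],
    [0,0,0],
  ],
  jaw=[1,0,0,0,0,0,0,0],
)

```text
time_s: 30.3
tcp_pos: [0.4371, -0.0835, 0.0859]
eef_rot: [180.0, -0.2, -158.0]
contact_force: [-0.1, 0.5, 0.1]
gripper_width: 0.085
```

Request:
apply_moves(
  slide=[
    [0,0,-0.4],
    [0,0,-0.4],
    [0,-0.4,0],
    [0,-0.4,0],
    [0,-0.4,0],
    [0,-0.4,0],
    [0,-0.4,0],
    [0,-0.4,0],
  ],
  turn=[
    [0,0,0],
    [0,0,0],
    [0,0,0],
    [0,0,0],
    [0,0,0],
    [0,0,0],
    [0,0,0],
    [0,0,0],
  ],
  jaw=[0,0,0,0,0,0,0,0],
)

```text
time_s: 31.1
tcp_pos: [0.5289, -0.3073, 0.1665]
eef_rot: [-180.0, 0.0, -158.0]
contact_force: [0.6, 0.9, 1.0]
gripper_width: 0.0878
```

Request:
apply_moves(
  slide=[
    [0,0,0],
    [0,0,0],
    [0,0,0],
  ],
  turn=[
    [0,0,0],
    [0,0,0],
    [0,0,0],
  ],
  jaw=[0,0,0],
)

```text
time_s: 31.4
tcp_pos: [0.5282, -0.3051, 0.166]
eef_rot: [180.0, -0.0, -158.0]
contact_force: [-0.0, 0.6, 0.3]
gripper_width: 0.0877
```

```bash
python3 - <<'E'
import cv2,pickle
from plant import r
from h import *
d={n:r.capture(n) for n in("side","scene")}; pickle.dump(d,open("end.pkl","wb"))
for n in d: cv2.imwrite(f"pics/{n}_end.png",d[n]["pixels"])
c=d["side"];im=c["pixels"];P=cloud(c)
cv2.imwrite("pics/s_end.png",cv2.resize(im[130:330,200:400],None,fx=4,fy=3,interpolation=cv2.INTER_CUBIC))
for nm,xyz,h in(("cap",(439.3,-83),.05),("hs",(653.3,87),.034),("orT",(368.3,277),.03),("blT",(596.7,274),.03)):
    e=np.abs(P[...,:2]*1000-np.array(xyz)).max(2)<60
    q=P[e&(P[...,2]>h-.002)]; print(nm,"nest",xyz,"top z med %.4f"%np.median(q[:,2]),"expect",h+.004,rect(q[:,:2]))
for nm,(x,y,w,h) in dict(tape=(218,156,36,30),board=(325,118,34,30)).items():
    q=P[y:y+h,x:x+w].reshape(-1,3);zm=np.nanpercentile(q[:,2],97);print(nm,rect(q[q[:,2]>zm-.006][:,:2]))
E
```

```text
cap nest (439.3, -83) top z med 0.0531 expect 0.054000000000000006 [438.6 -79.3  37.   35.3  60.3]
hs nest (653.3, 87) top z med 0.0362 expect 0.038000000000000006 [656.1  89.1  59.6  44.3  21.6]
orT nest (368.3, 277) top z med 0.0331 expect 0.034 [369.7 280.4  70.7  27.2  24.2]
blT nest (596.7, 274) top z med 0.0336 expect 0.034 [598.9 275.9  70.9  27.3 -17.1]
tape [678.8 -97.6  67.2  64.  -81.5]
board [ 396.  -279.3   66.2   43.4   58. ]
```

View pics/s_end.png

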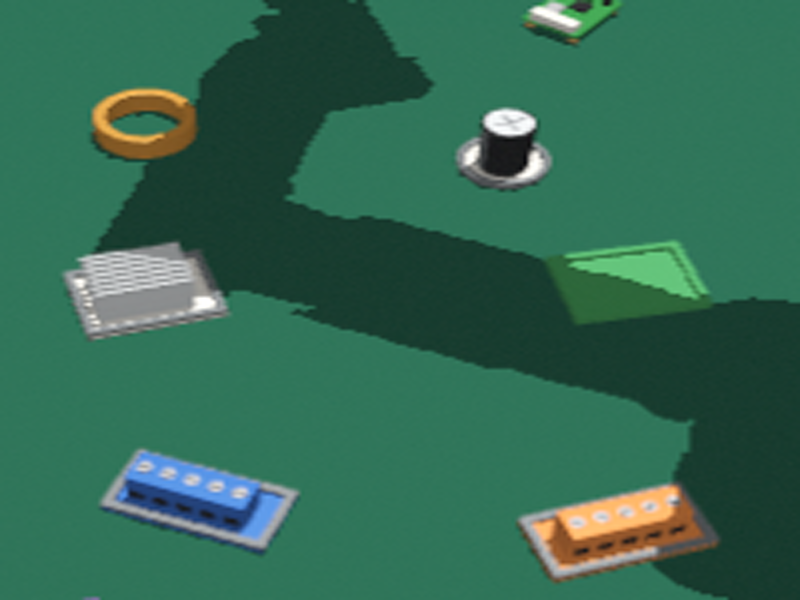

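View pics/scene_end.png

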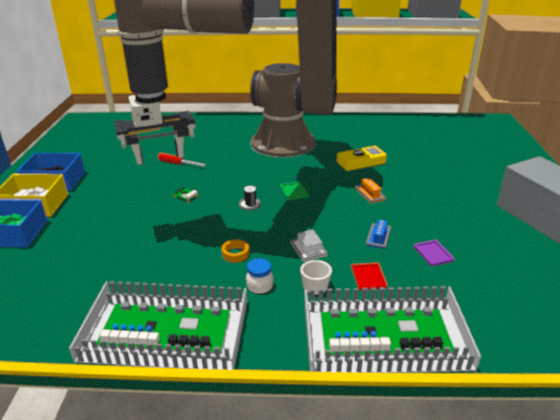

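```bash
python3 - <<'E'
import pickle
from h import *
d0=pickle.load(open("cap0.pkl","rb"));d1=pickle.load(open("end.pkl","rb"))
for cam in("side","scene"):
  for nm,a,b,h in(("hs",(496,424),(654,88),.034),("blT",(470,106),(597,275),.03),("orT",(498,-463),(368,278),.03),("cap",(595,-292),(439,-82),.05)):
    o=[]
    for d,x in((d0,a),(d1,b)):
        P=cloud(d[cam]); e=np.abs(P[...,:2]*1000-np.array(x)).max(2)<50
        z=P[...,2][e]; z=z[(z>.02)&(z<.08)]; o.append(np.round(np.percentile(z,[85,95])*1e3,1))
    print(cam,nm,*o)
P=cloud(d1["side"]);e=np.abs(P[...,:2]*1000-np.array((654,88))).max(2)<50
q=P[e&(P[...,2]>.033)]; A=np.c_[q[:,:2]-q[:,:2].mean(0),np.ones(len(q))]; print("hs top slope",np.linalg.lstsq(A,q[:,2],rcond=None)[0])
E
```

```text
side hs [34.8 36.2] [38.  39.1]
side blT [31.4 32.4] [35.3 36.7]
side orT [30.7 31.7] [34.8 35.7]
side cap [50.6 52.2] [54.2 55.9]
scene hs [35.9 37.4] [39.5 40.8]
scene blT [32.5 33.7] [36.9 37.8]
scene orT [33.3 34.1] [36.7 37.9]
scene cap [52.2 53.5] [56.7 58. ]
hs top slope [-0.00757383  0.0037458   0.0364621 ]
```

All four tops rose by 3–4.5 mm, which matches the 4 mm pocket floor. Handing in.

```bash
python3 -c "
from plant import r
print(r.close_job())"
```

```text
the job is handed in; nothing more can be done
None
```

The capacitor, heat sink and both terminal blocks are each in their own nest, and I handed the job in at about 31.5 s of the 112 s allowed.

- **Centring:** the parts measured within about 4 mm of their nest centres from above, against the 12 mm limit. Headings were within about 2°.
- **Seating:** each top stood 3–4.5 mm higher than before, which matches the 4 mm pocket floor. All four look upright in the pictures. The only tilt I measured was the heat sink's top, which came out level to under 0.01 rad.
- **Board and tape:** both were within about 1 mm of where they started.

**First grasp missed:** my first try at the orange block closed on air. The fingertips seen in the cameras were about 22–25 mm above the reported TCP, although the interface text puts them 14 mm ahead of it. I corrected all later heights by that amount, and every grasp after that held.

**Angle disagreement:** the side camera put the blue block at 13° and the wrist camera at 18.7°. I used the wrist reading and the grasp was good.

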